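# Gauge the next easel block from the stack magazine

## Robot

A 6-joint arm with a two-finger parallel gripper is mounted at the origin on the work surface. World frame = base frame: x ahead of the robot, y to its left, z up, the work surface at z = 0. Lengths are in m, angles in rad, forces in N, time in s.
With the tool pointing down it reaches from about 0.3 to 0.775 m from the base axis. Payload 14.6 kg.
Tool frame: the origin (TCP) lies on the centre line of the jaws, within the pads' length; the fingertips stand 19 mm ahead of it and the grasp point (between the pads) is the TCP (ctrl.tip_reach is the distance from the TCP to the fingertips, in m); x points along the fingers, y is the direction in which the jaws open and shut, and the axes are right-handed (so a half turn about x gives the same grasp; the last joint's range is limited). The gripper opens to 94 mm and grips with 3 to 60 N. Pads are 16 mm wide; open, the fingers measure 119 mm over their backs; the gripper's body (75 mm by 177 mm) begins 78 mm behind the grasp point.
Start: joints at [1.147, 0.3, 1.521, -0, 1.321, -0.067], TCP at [0.192, 0.515, 0.224] pointing down, gripper open.
Joint ranges: [-3.03, 3.03], [-0.79, 2.21], [0.23, 2.52], [-1.04, 4.18], [0, 3.07], [-2.55, 2.55]. Speed limits (rad/s): [2.22, 2.22, 2.57, 3.14, 3.14, 3.14].

## Interface

Orientations are given as [roll, pitch, yaw] about the fixed x, y, z axes, in that order (R = Rz(yaw) Ry(pitch) Rx(roll)).
In Python, from station import ctrl, optics, models gives the robot as it stands. The module is installed in compiled form; this text tells all that it offers.
- The arm moves only by the tool arm_command, never from a script. Its argument "deltas" is a list of rows, each an object with "translation": the shift along the tool's x, y, z in units of 25 mm (1.0 is 25 mm), a list of three; "turn": the turn, a rotation vector about the tool's x, y, z in units of 5 degrees (1.0 is 5 degrees), a list of three. In form: [{"translation": [x, y, z], "turn": [rx, ry, rz]}, ...]. A call has 1 to 12 rows; each row is the pose to reach, as a shift and turn from the pose commanded when the call began, along the tool's axes at that moment; what a row does not reach only later rows make up. A row lasts 1/12 s, in which the tool goes at most 41.7 mm and 7.16 degrees, less where a joint would pass 70% of its speed; a pose out of reach is approached as far as the arm can. A call with a gripper value outside its range is refused whole. "gripper" is the finger opening in mm, from 0 to 94, set as the call begins (left out, the last holds). The fingers move at their own pace and stop on an object; "force" is the grip in N (left out, the last holds). Time passes only in rows, so rows that repeat a pose let the fingers close. It gives the time, the measured TCP pose, the force and the opening at its end, in the units of the state.
- ctrl.get_obs(): the state, without advancing time (a new reading comes with each control period).
- optics.camera(name): name is "scene" or "top"; returns the picture (384x512x3 uint8, red, green, blue); there is no depth.
- optics.get_calibration(name): a dict with "K" (3x3 intrinsics, pixels), "origin" and "orientation" of the camera in the world. Camera axes: x right, y down, z forward; pixel columns grow to the right and rows downward; lengths in m; the calibration is good to about 2 mm. A picture is of the moment at which its call begins. get_calibration takes no time and is no camera call.
- ctrl.hand_in(): hands the job in, once; it reports no verdict.
Trained networks look in the newest picture that a camera, given by its name, has taken for a name from the list of things; names that differ only in an ending like _2 or _b are one class to them, and where a whole thing is asked for, a point or a joint stands for the part that bears it (a point fixed in the world has none). Each returns a list of dicts, best first, with "score" (0 to 1); they miss things now and then, are a little off and sometimes report something else, mostly with a low value. They report only what shows in the picture. A call takes as long as a camera call. They do not tell look-alikes from the thing itself.
- models.look_for(target, camera): "box" ([left, top, right, bottom] in pixels, round what is visible of it).
- models.cut_out(target, camera): "pixels" (384x512 bool, what is visible of it) and "box" ([left, top, right, bottom] in pixels, round what is visible of it).
- models.mark_of(target, camera): "at" ([column, row] in pixels: a listed point, or the origin of a listed thing).
The state is a dict: "time_s": time; "qpos": joint angles; "joint_vel": joint speeds; "tau": joint torques, N m; "ee_pos": TCP position; "eef_rot": TCP orientation; "force": force on the tool from outside, world axes, zero at the start; "moment": the same for the moment, N m; "grip_width": finger opening in m.
Only numpy, scipy, OpenCV 4.12 (cv2) and the standard library are available. Lean on these libraries where they do the work, as an engineer would, in place of code of your own. Each camera call takes 0.05 s, during which the arm holds its last target.

## Task

Pull the bottom wooden block out of the stack magazine until it meets the end stop, then check its cross hole with the double-ended plug gauge: push the long, thin go end in until the handle meets the wood, take it out, and press the short, thick no-go end gently and squarely against the same hole so that it is seen not to enter. Then lay the gauge back in its V rest and let go, with the gauged block still at the stop and the rest of the stack in the chute. Push gently throughout and do not knock the bottles, tub and cup standing round about.

Things in the scene. Friction and masses are not known exactly. Their poses are not given: they have to be found in the camera images.
- magazine: Fixed stack magazine: plywood deck 30 mm high, 274 x 62 mm, with an upright chute on its +x end. Origin on the bench under where a drawn block's centre comes to rest; +x to the chute, -x the way blocks are pulled, +y the gauging side. Chute outside: x 80 to 210, y -30 to 30 mm, top 172 mm above the bench; its front gate passes only the bottom block (slot 36 mm high).
- stop (a point): Middle of the end stop's face (x = -56 mm, y = 0 in the magazine) at deck height, 30 mm above the bench; axes as the magazine. The stop is an aluminium bar 8 mm thick, 62 mm wide, rising 10 mm over the deck.
- fence (a point): Middle of the back fence's face at its top edge, magazine axes. Aluminium fence, face at y = -23 mm, 7 mm thick, rising 16 mm over the deck, from x = -64 to 76 mm; it backs the block while it is gauged. Facing it at y = +23 mm is a rail 7 mm thick and only 6 mm high, from x = -12 to 76 mm: the gauging side is open beside the drawn block's hole.
- block_a: Bottom easel block of the stack, plain beech, 110 x 44 x 32 mm (x, y, z), about 110 g; axes as the magazine, origin at the centre of its underside. At the start its -x end stands 28 to 36 mm out of the chute, 1 mm free of fence and rail; the blocks above press on it. Drawn fully, its -x end meets the stop. A 16 mm hole crosses it along y, 25 mm from its -x end, 16 mm above its underside.
- bore_mouth (a point): Centre of the mouth of the bottom block's 16 mm hole on its +y face; the hole runs from here along -y, 44 mm, right through (the fence closes the far mouth). Axes as the block.
- block_b: Second block of the stack, same shape as the bottom one; origin at the centre of its underside. It belongs in the chute (centre near x = 144 mm in the magazine) and drops 32 mm on to the deck once the bottom block has left.
- block_c: Third block of the stack, same shape, about 110 g like all of them; under the three upper blocks the bottom one takes some 5 N to pull. This one's origin at the centre of its underside.
- block_d: Top block of the stack, same shape; origin at the centre of its underside.
- gauge: Double-ended plug gauge, 124 mm, 150 g: hexagon aluminium handle 80 mm long, 20 mm across flats, a steel plug at each end. Origin at the handle's middle on its axis; x along it to the go end. Go plug (+x) 14.4 mm diameter, 30 mm long, nose tapered over 2 mm; no-go plug (-x) 18.4 mm diameter, 14 mm long. Starts level in its rest, two of the handle's flats upright (normals along its y).
- go_tip (a point): Centre of the go plug's end face, 70 mm from the gauge's origin along its +x.
- nogo_tip (a point): Centre of the no-go plug's end face, 54 mm from the gauge's origin along its -x.
- rest: The gauge's wooden rest, fixed to the bench: base 110 x 60 x 12 mm and two upright V cheeks 8 mm thick, 50 mm wide and 47 mm high at x = -28 and +28 mm, which carry the hexagon handle edge down. 48 mm are free between the cheeks, over the base. Origin on the bench under its centre; x along the gauge.
- cradle (a point): The point of the rest where the middle of the gauge's handle lies, 46 mm above the bench; axes as the rest.
- paint_bottle: Full yellow paint bottle, 60 mm diameter, 170 mm tall, standing on the bench; origin at the centre of its underside.
- white_bottle: White bottle with a blue cap, 54 mm diameter, 140 mm tall, on the bench beside the chute; origin at the centre of its underside.
- tub: Low paint tub, 64 mm diameter, 58 mm tall, on the bench behind the fence; origin at the centre of its underside.
- paper_cup: White mixing cup, 76 mm diameter at the rim, 85 mm tall, on the bench beside the chute on the gauging side; origin at the centre of its underside.
Not all that is in view belongs to the job. There is more than one size of the gauge; the one meant has the size given above. Leave any green look-alike of the block_d alone.

How it is judged:
By the outcome, as a careful person would: the job done as asked, in the order asked, and still so for the second after the job is handed in, with the robot touching nothing.
It also fails if it takes over 72 s, if anything falls off the work surface, if the arm or the gripper's body presses on something with over 40 N, if the wrist force passes 120 N, or if a joint passes its speed limit or range.

## Working session

There is one attempt and no reset: what is moved stays moved. The work goes in short steps, Python scripts to look and compute and a tool call to move; the robot and the scene stay as the last step left them, time stands still between calls to the robot, and variables do not carry over. Pictures are saved under pics/ and viewed, and the job is handed in when it is done.

Besides the shell and the picture viewer there is one more tool, called in YAML: its name, and indented under it one key for each argument. arm_command: Moves the arm, as the interface text tells. Its arguments: {"type":"object","properties":{"deltas":{"type":"array"},"gripper":{"type":"number"},"force":{"type":"number"}},"required":["deltas"]}

```bash
mkdir -p pics
cat > h.py <<'E'
import numpy as np, cv2
from station import ctrl, optics, models
from scipy.spatial.transform import Rotation as R
def cal(n):
    c=optics.get_calibration(n); K=np.array(c["K"]); o=np.array(c["origin"]); r=np.array(c["orientation"])
    M=r if r.shape==(3,3) else (R.from_euler('xyz',r).as_matrix() if r.size==3 else None)
    return K,o,M
def ray(n,p,z):
    K,o,M=cal(n); d=M@np.linalg.inv(K)@np.array([p[0],p[1],1.]); return o+d*(z-o[2])/d[2]
def proj(n,X):
    K,o,M=cal(n); c=M.T@(np.array(X,float)-o); q=K@c; return q[:2]/q[2]
def save(n,f,crop=None,s=1):
    im=optics.camera(n); im=im[:,:,::-1]
    if crop: im=im[crop[1]:crop[3],crop[0]:crop[2]]
    cv2.imwrite('pics/'+f,cv2.resize(im,None,fx=s,fy=s,interpolation=cv2.INTER_CUBIC))
E
python3 - <<'E'
from h import *
for n in("scene","top"):
    print(optics.get_calibration(n)); save(n,n+'0.png',None,1.5)
for t in ["magazine","stop","fence","block_a","bore_mouth","block_d","gauge","go_tip","nogo_tip","rest","cradle","paint_bottle","white_bottle","tub","paper_cup"]:
  for n in("scene","top"):
    print(t,n,[(np.round(d["at"]).tolist(),round(d["score"],2)) for d in models.mark_of(t,n)][:3])
print(ctrl.get_obs())
E
```

```text
{'K': array([[445.96290044,   0.        , 252.09680594],
       [  0.        , 445.96290044, 191.50560212],
       [  0.        ,   0.        ,   1.        ]]), 'origin': array([ 1.10400558, -0.91061046,  0.86936697]), 'orientation': array([-2.19907939,  0.00321852,  0.52938664])}
{'K': array([[352.82260207,   0.        , 259.52214042],
       [  0.        , 352.82260207, 191.96082958],
       [  0.        ,   0.        ,   1.        ]]), 'origin': array([ 0.40322319, -0.02128737,  0.98091521]), 'orientation': array([-2.96121545,  0.04017749, -1.59160219])}
magazine scene [([258.0, 209.0], 0.97), ([150.0, 284.0], 0.43)]
magazine top [([249.0, 199.0], 0.74)]
stop scene [([223.0, 237.0], 0.71)]
stop top [([229.0, 212.0], 0.6), ([402.0, 224.0], 0.34)]
fence scene []
fence top [([253.0, 206.0], 0.9)]
block_a scene [([219.0, 275.0], 0.75), ([291.0, 237.0], 0.72), ([260.0, 207.0], 0.63)]
block_a top [([281.0, 176.0], 0.79), ([348.0, 176.0], 0.74), ([253.0, 255.0], 0.7)]
bore_mouth scene []
bore_mouth top []
block_d scene [([219.0, 275.0], 0.75), ([291.0, 237.0], 0.72), ([260.0, 207.0], 0.6
[... 973 characters left out ...]
147.0], 0.71), ([119.0, 224.0], 0.65)]
{'time_s': 1.6, 'qpos': array([ 1.14738612e+00,  2.99913050e-01,  1.52099336e+00, -1.50832033e-05,
        1.32070907e+00, -6.66285218e-02]), 'joint_vel': array([ 9.22622953e-05,  8.80923844e-04, -7.50280169e-04, -6.72213710e-04,
        2.78899108e-03, -4.63988051e-04]), 'tau': array([ 8.22243692e-04, -5.31649196e+01, -3.52923489e+01,  7.09033920e-02,
        2.12202914e-02,  6.59555525e-06]), 'ee_pos': array([0.19211022, 0.5153477 , 0.22444123]), 'eef_rot': array([-1.06806366,  1.57076922, -1.42484161]), 'force': array([-0.03124503, -0.08548935,  0.3751346 ]), 'moment': array([-0.0069577 ,  0.02571242, -0.003628  ]), 'grip_width': 0.09404519149496775}
```

View pics/scene0.png

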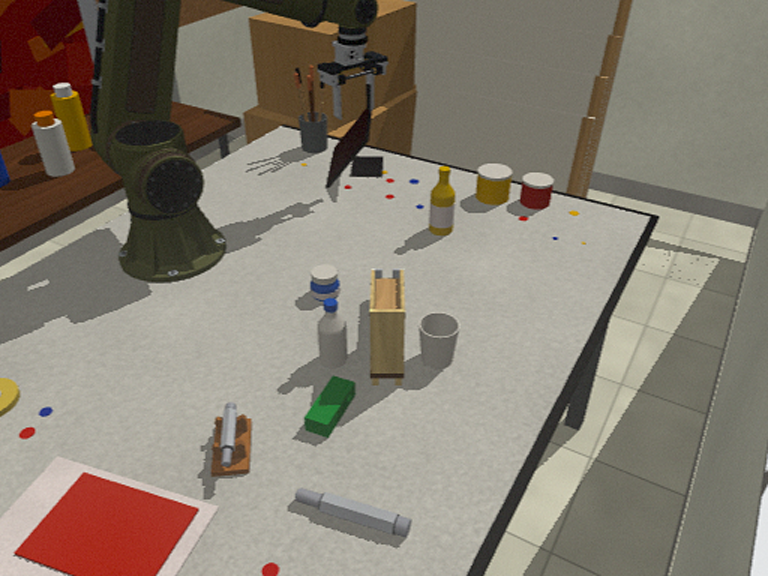

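View pics/top0.png

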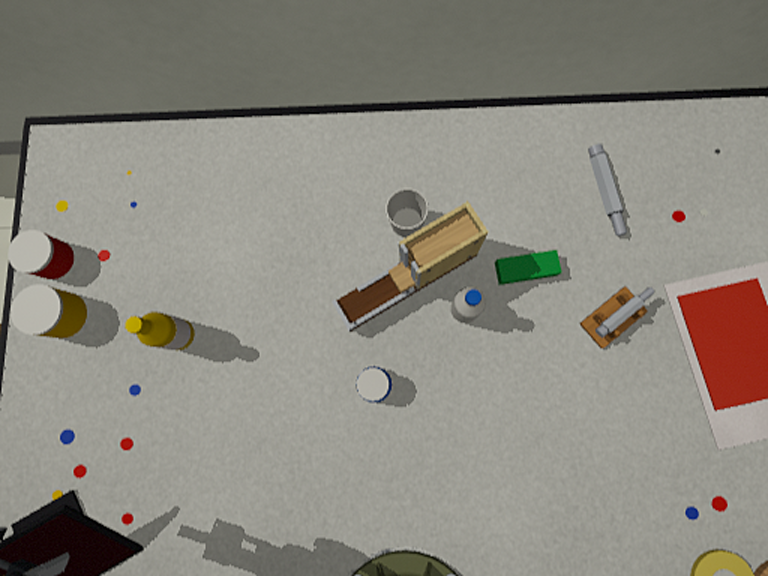

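The top view shows the magazine at about (255,180) px with its chute to the upper right. The gauge in its rest is at about (415,208) and the big look-alike gauge lies at (405,125). I'll zoom in to get accurate poses.

Run:
```python
from h import *
im=optics.camera("top")[:,:,::-1]
cv2.imwrite('pics/topraw.png',im)
def cr(x0,y0,x1,y1,s,f,im=im):
    c=cv2.resize(im[y0:y1,x0:x1],None,fx=s,fy=s,interpolation=cv2.INTER_CUBIC)
    for x in range((x0+9)//10*10,x1,10): cv2.putText(c,str(x),(int((x-x0+.5)*s),10),0,.35,(0,0,255),1); cv2.line(c,(int((x-x0+.5)*s),12),(int((x-x0+.5)*s),18),(0,0,255),1)
    for y in range((y0+9)//10*10,y1,10): cv2.putText(c,str(y),(0,int((y-y0+.5)*s)),0,.35,(0,0,255),1)
    cv2.imwrite('pics/'+f,c)
cr(215,120,335,225,6.5,'mag.png'); cr(380,180,445,240,10,'rest.png')
im=optics.camera("scene")[:,:,::-1]
cv2.imwrite('pics/sceneraw.png',im)
cr(190,160,320,270,6,'mags.png',im); cr(125,255,185,325,8,'rests.png',im)
```

```text
(no output)
```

View pics/mag.png

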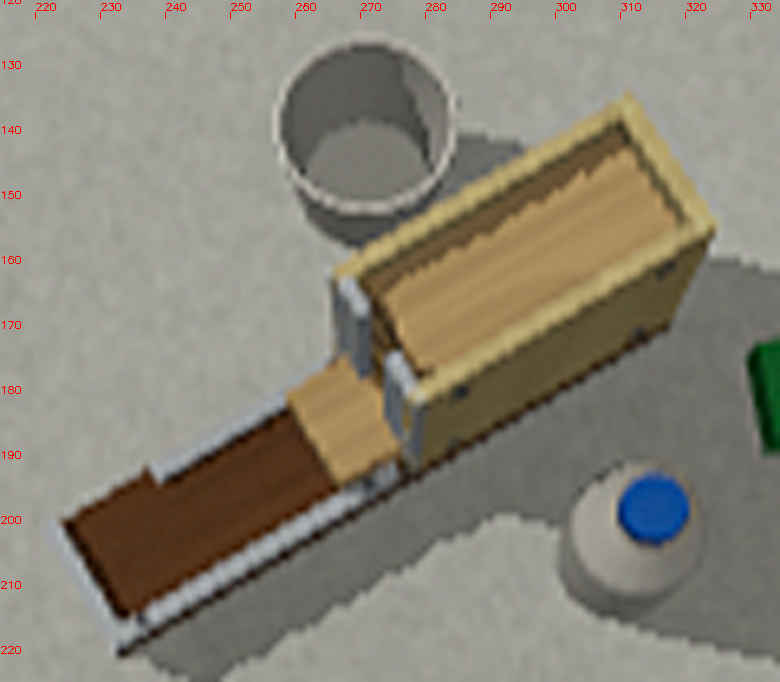

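View pics/rest.png

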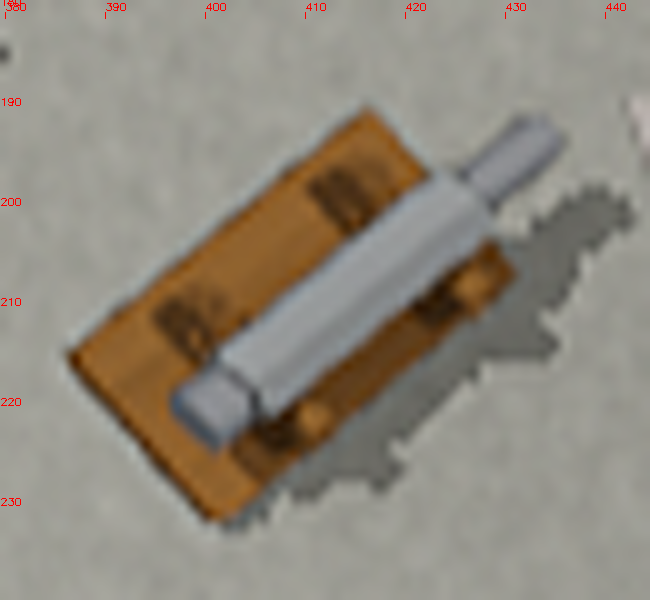

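View pics/mags.png

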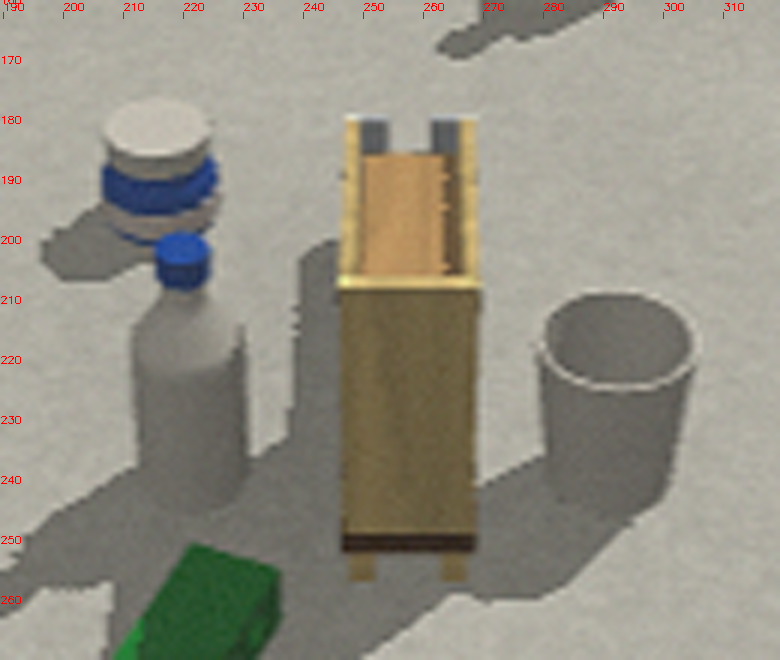

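View pics/rests.png

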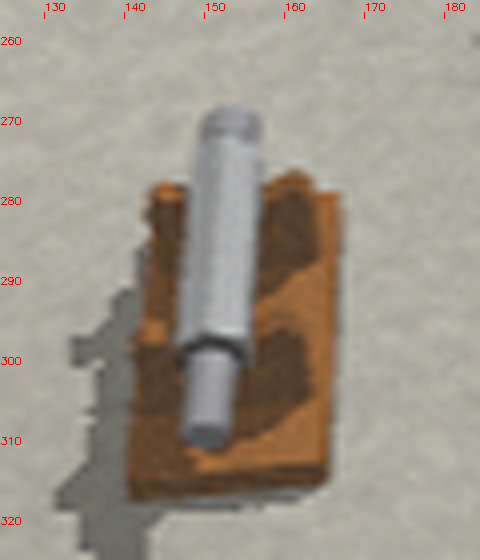

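```bash
cat > fit.py <<'E'
from h import *
from scipy.optimize import least_squares
def P(p,v): # pose x,y,yaw ; local
    c,s=np.cos(p[2]),np.sin(p[2]); return np.array([p[0]+c*v[0]-s*v[1],p[1]+s*v[0]+c*v[1],v[2]])
def fit(obs,p0):
    f=lambda p:np.concatenate([proj(n,P(p,np.array(v)/1000))-np.array(q) for n,v,q in obs])
    r=least_squares(f,p0,loss='soft_l1'); return r.x,f(r.x).reshape(-1,2)
E
python3 - <<'E'
from fit import *
m=lambda a,b:(215+a/6.5-.5,120+b/6.5-.5)
s=lambda a,b:(190+a/6-.5,160+b/6-.5)
T=[("top",(80,30,172),m(333,268)),("top",(210,30,172),m(628,92)),("top",(210,-30,172),m(717,228)),("top",(80,-30,172),m(418,402)),
("top",(-64,31,40),m(58,525)),("top",(-56,31,30),m(68,522)),("top",(-12,30,36),m(160,485)),("top",(-64,-31,0),m(120,657)),("top",(210,-31,0),m(668,330))]
S=[("scene",(210,30,172),s(480,290)),("scene",(210,-30,172),s(340,287)),("scene",(210,30,30),s(475,537)),("scene",(210,-30,30),s(342,537)),("scene",(80,30,172),s(477,118)),("scene",(80,-30,172),s(346,118))]
p0=[.43,0.0,-.6]
for nm,o in(("top",T),("scene",S),("both",T+S)):
    p,r=fit(o,p0); print(nm,p,np.degrees(p[2])); print(np.round(r,1).tolist())
np.save('mag.npy',p)
# block -x end x in mag
for q,y in((m(288,398),22),(m(340,487),-22)):
    w=ray("top",q,.062); d=w[:2]-p[:2]; c,ss=np.cos(p[2]),np.sin(p[2]); print("blk",(c*d[0]+ss*d[1])*1e3,(-ss*d[0]+c*d[1])*1e3)
g=lambda a,b:(380+a/10-.5,180+b/10-.5)
h=lambda a,b:(125+a/8-.5,255+b/8-.5)
# rest base top z=12 corners and gauge
T=[("top",(55,30,12),g(366,105)),("top",(-55,30,12),g(68,355)),("top",(-55,-30,12),g(215,522)),
 ("top",(70,0,46),g(540,135)),("top",(-40,0,46),g(240,385))]
S=[("scene",(55,30,12),h(327,478)),("scene",(-55,30,12),h(342,195)),("scene",(55,-30,12),h(133,490)),("scene",(70,0,46),h(207,437)),("scene",(40,0,46),h(212,350)),("scene",(-54,0,46),h(232,115))]
for nm,o in(("top",T),("scene",S),("both",T+S)):
    p,r=fit(o,[.38,-.4,-.8]); print(nm,p,np.degrees(p[2])); print(np.round(r,1).tolist())
np.save('rest.npy',p)
for t in [("paper_cup",(270.,147.)),("white_bottle",(312,205)),("tub",(250,254)),("green",(353,176)),("decoy",(405,125))]:
    print(t[0],ray("top",t[1],0))
o=ctrl.get_obs(); print(R.from_euler('xyz',o['eef_rot']).as_matrix().round(3),o['qpos'][0],o['time_s'])
E
```

```text
top [ 0.55992872  0.04647718 -1.04533421] -59.8932385676306
[[-0.2, 0.1], [0.8, -0.7], [1.0, -1.0], [0.1, 0.6], [-2.2, 0.4], [-0.7, -0.1], [-1.1, -2.8], [1.5, 1.0], [-0.1, 0.9]]
scene [ 0.5622906   0.04614121 -1.05740909] -60.58507791305129
[[0.2, 0.1], [-0.2, 0.4], [-0.0, 0.1], [0.1, -0.1], [-0.1, -0.2], [0.1, -0.4]]
both [ 0.56028856  0.04624954 -1.04772832] -60.03041058984781
[[-0.0, 0.0], [1.0, -0.6], [1.1, -1.0], [0.2, 0.5], [-2.1, 0.2], [-0.6, -0.3], [-1.0, -2.9], [1.5, 0.8], [0.1, 0.9], [0.3, -0.2], [-0.0, 0.2], [0.1, -0.3], [0.2, -0.3], [-0.4, -0.5], [-0.2, -0.5]]
blk 49.33763907561489 19.855055416674297
blk 48.2171832022505 -22.936676352971965
top [ 0.51754899 -0.39167672 -0.92184267] -52.81769414898682
[[0.3, -0.2], [-0.1, -0.3], [0.4, 0.3], [0.2, -0.4], [-1.1, 0.5]]
scene [ 0.51806495 -0.39456643 -0.92386739] -52.933702447645
[[0.2, -1.7], [-0.0, -0.5], [-1.1, -0.7], [0.1, 0.3], [0.3, 1.1], [0.2, 1.6]]
both [ 0.51745399 -0.39304564 -0.92505773] -53.00190346577486
[[0.9, -0.1], [0.4, -0.3], [0.8, 0.3], [0.8, -0.3], [-0.6, 0.5], [0.4, -2.2], [0.2, -0.9], [-0.9, -1.3], [0.3, -0.2], [0.5, 0.6], [0.4, 1.1]]
paper_cup [ 0.71431868 -0.0186537   0.        ]
white_bottle [ 0.54189812 -0.13142887  0.        ]
tub [0.41079702 0.04414513 0.        ]
green [ 0.62136389 -0.25036265  0.        ]
decoy [ 0.76718497 -0.40874837  0.        ]
[[-0.     0.349  0.937]
 [-0.     0.937 -0.349]
 [-1.    -0.     0.   ]] 1.1473943360682468 1.7
```

```bash
cat > ov.py <<'E'
from fit import *
def box(x0,x1,y0,y1,z0,z1):
    V=[(x,y,z) for x in(x0,x1) for y in(y0,y1) for z in(z0,z1)]
    return [(V[i],V[j]) for i in range(8) for j in range(i) if sum(a!=b for a,b in zip(V[i],V[j]))==1]
def draw(cam,img,p,edges,x0,y0,x1,y1,s,f,off=(0,0)):
    c=cv2.resize(img[y0:y1,x0:x1],None,fx=s,fy=s,interpolation=cv2.INTER_CUBIC)
    for a,b,col in edges:
        q=[tuple(int(round((v-o+.5)*s)) for v,o in zip(proj(cam,P(p,np.array(k)/1000))+off,(x0,y0))) for k in(a,b)]
        cv2.line(c,q[0],q[1],col,1)
    cv2.imwrite('pics/'+f,c)
def magE(bx=None):
    E=[]
    for b,col in ((box(-64,210,-31,31,0,30),(0,0,255)),(box(80,210,-30,30,30,172),(255,0,0)),(box(-64,-56,-31,31,30,40),(0,255,0)),(box(-64,76,-30,-23,30,46),(255,0,255)),(box(-12,76,23,30,30,36),(255,255,0))):
        E+=[(a,c,col) for a,c in b]
    if bx is not None: E+=[(a,c,(0,128,255)) for a,c in box(bx,bx+110,-22,22,30,62)]
    return E
def restE():
    E=[]
    for b,col in ((box(-55,55,-30,30,0,12),(0,0,255)),(box(-40,40,-10,10,46,46),(255,0,0)),(box(40,70,-7.2,7.2,46,46),(0,255,0)),(box(-54,-40,-9.2,9.2,46,46),(0,255,0)),(box(24,32,-25,25,12,47),(255,255,0)),(box(-32,-24,-25,25,12,47),(255,255,0))):
        E+=[(a,c,col) for a,c in b]
    return E
E
python3 - <<'E'
from ov import *
m=lambda a,b:(215+a/6.5-.5,120+b/6.5-.5)
T=[("top",(80,30,172),m(333,268)),("top",(210,30,172),m(628,92)),("top",(210,-30,172),m(717,228)),("top",(80,-30,172),m(416,402)),
("top",(-56,31,30),m(65,522)),("top",(-12,23,36),m(160,485)),("top",(-64,-31,0),m(120,657)),("top",(210,-31,0),m(668,330))]
p,r=fit(T,[.56,.046,-1.04]); print(p,np.degrees(p[2]),r.round(1).tolist())
im=cv2.imread('pics/topraw.png'); draw("top",im,p,magE(49),215,120,335,225,6.5,'ovm.png')
im=cv2.imread('pics/sceneraw.png'); draw("scene",im,p,magE(49),190,160,320,270,6,'ovms.png')
E
```

```text
Traceback (most recent call last):
  File "fit.py", line 7, in fit
    r=least_squares(f,p0,loss='soft_l1'); return r.x,f(r.x).reshape(-1,2)
  File "fit.py", line 6, in <lambda>
    f=lambda p:np.concatenate([proj(n,P(p,np.array(v)/1000))-np.array(q) for n,v,q in obs])
                               ~~~~^^^^^^^^^^^^^^^^^^^^^^^^^
  File "h.py", line 11, in proj
    K,o,M=cal(n); c=M.T@(np.array(X,float)-o); q=K@c; return q[:2]/q[2]
          ~~~^^^
  File "h.py", line 5, in cal
    c=optics.get_calibration(n); K=np.array(c["K"]); o=np.array(c["origin"]); r=np.array(c["orientation"])
ValueError: time passes only in moves, steps and waits
```

Too many interface reads between moves, so I'll cache the calibration in a file.

```bash
python3 - <<'E'
s=open('h.py').read()
a=s.index('def cal'); b=s.index('def ray')
s=s[:a]+'''_C={"scene":dict(K=[[445.96290044,0,252.09680594],[0,445.96290044,191.50560212],[0,0,1]],origin=[1.10400558,-0.91061046,0.86936697],orientation=[-2.19907939,0.00321852,0.52938664]),
"top":dict(K=[[352.82260207,0,259.52214042],[0,352.82260207,191.96082958],[0,0,1]],origin=[0.40322319,-0.02128737,0.98091521],orientation=[-2.96121545,0.04017749,-1.59160219])}
_D={n:(np.array(c["K"]),np.array(c["origin"]),R.from_euler('xyz',c["orientation"]).as_matrix()) for n,c in _C.items()}
def cal(n): return _D[n]
'''+s[b:]
open('h.py','w').write(s)
E
python3 - <<'E'
from ov import *
m=lambda a,b:(215+a/6.5-.5,120+b/6.5-.5)
T=[("top",(80,30,172),m(333,268)),("top",(210,30,172),m(628,92)),("top",(210,-30,172),m(717,228)),("top",(80,-30,172),m(416,402)),
("top",(-56,31,30),m(65,522)),("top",(-12,23,36),m(160,485)),("top",(-64,-31,0),m(120,657)),("top",(210,-31,0),m(668,330))]
p,r=fit(T,[.56,.046,-1.04]); print(p,np.degrees(p[2]),r.round(1).tolist())
np.save('mag.npy',p)
im=cv2.imread('pics/topraw.png'); draw("top",im,p,magE(49),215,120,335,225,6.5,'ovm.png')
im=cv2.imread('pics/sceneraw.png'); draw("scene",im,p,magE(49),190,160,320,270,6,'ovms.png')
p=np.load('rest.npy')
im=cv2.imread('pics/topraw.png'); draw("top",im,p,restE(),380,180,445,240,10,'ovr.png')
E
```

```text
[ 0.56021707  0.04771311 -1.04959983] -60.13764046323615 [[-0.6, 0.1], [0.5, -0.5], [0.6, -0.8], [-0.1, 0.6], [-0.7, -0.3], [-0.2, -0.8], [0.9, 0.8], [-0.4, 1.1]]
```

View pics/ovm.png

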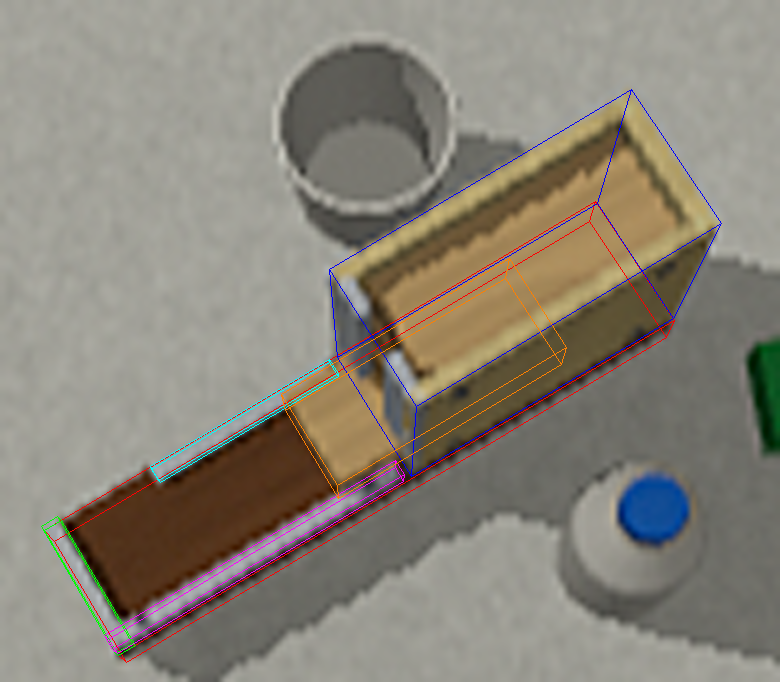

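View pics/ovms.png

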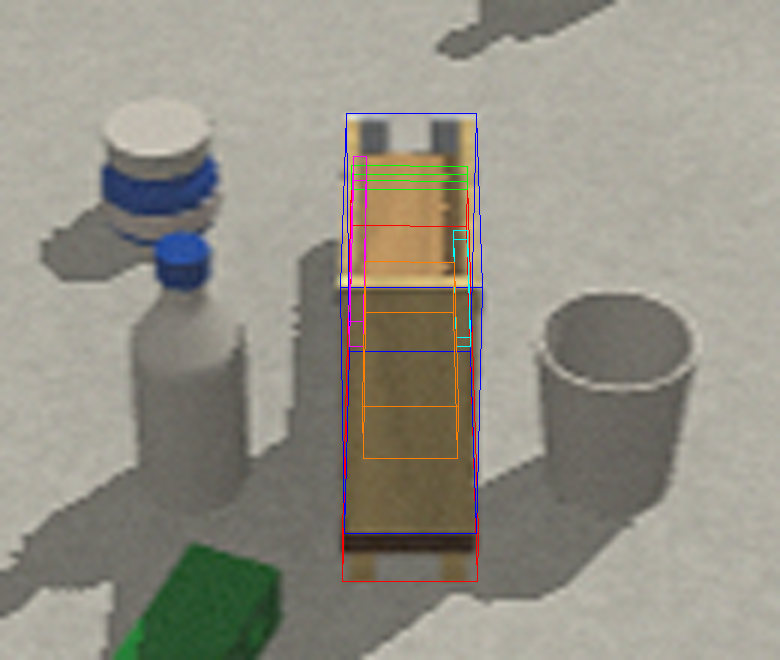

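View pics/ovr.png

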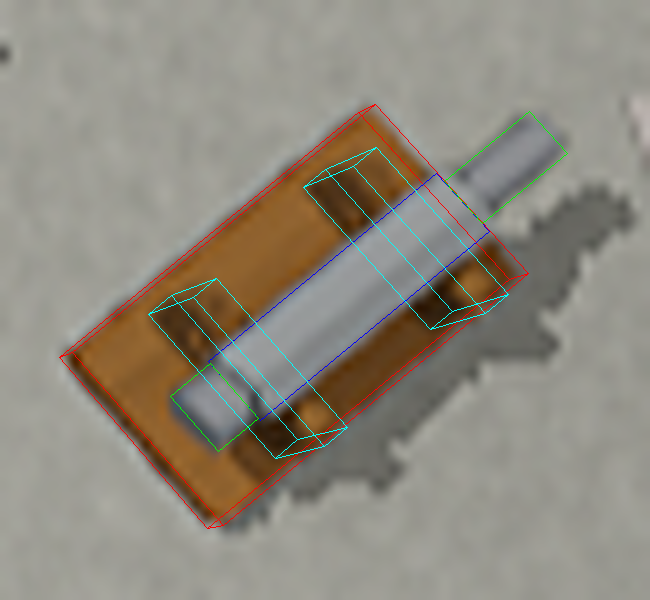

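The wireframes match both pictures to about 2-3 mm. The magazine is at (0.560, 0.048) with yaw -60.1°, the rest at (0.517, -0.393) with yaw -53°, and the block's end at x≈49 mm. Next I work out the first move, with the tool tilted 20° to keep the gripper body clear of the chute.

```bash
cat > mv.py <<'E'
from fit import *
def Rt(theta,tilt=0):
    # tool y at angle theta (rad) horizontal; tool x down, tilted towards m = y rotated -90deg
    n=np.array([np.cos(theta),np.sin(theta),0]); m=np.array([np.sin(theta),-np.cos(theta),0])
    x=np.array([0,0,-np.cos(tilt)])+np.sin(tilt)*m
    return np.column_stack([x,n,np.cross(x,n)])
def rel(pos,Rm,o=None,show=True):
    o=o or ctrl.get_obs(); R0=R.from_euler('xyz',o['eef_rot']).as_matrix()
    t=R0.T@(np.array(pos)-o['ee_pos'])/.025; w=np.degrees(R.from_matrix(R0.T@Rm).as_rotvec())/5
    if show: print('t',t.round(3).tolist(),'turn',w.round(3).tolist())
    return t,w
def st(o=None):
    o=o or ctrl.get_obs(); print('t',o['time_s'],'p',(o['ee_pos']*1e3).round(2),'F',o['force'].round(2),'M',o['moment'].round(2),'w',round(o['grip_width']*1e3,2),'q',o['qpos'].round(2))
def mg(v): return P(np.load('mag.npy'),np.array(v)/1000)
E
python3 - <<'E'
from mv import *
p=np.load('mag.npy'); th=p[2]+np.pi/2
rel(mg((53,0,140)),Rt(th,np.radians(20)))
E
```

```text
t [3.378, -13.737, 21.962] turn [7.856, -3.838, -1.385]
```

arm_command:
  deltas:
    - {"translation": [0.17, -0.7, 1.1], "turn": [0.4, -0.2, -0.07]}
    - {"translation": [0.34, -1.6, 2.6], "turn": [0.9, -0.45, -0.16]}
    - {"translation": [0.6, -2.7, 4.2], "turn": [1.5, -0.75, -0.25]}
    - {"translation": [0.8, -3.7, 5.8], "turn": [2.1, -1.0, -0.35]}
    - {"translation": [1.05, -4.7, 7.4], "turn": [2.65, -1.3, -0.45]}
    - {"translation": [1.3, -5.7, 9.0], "turn": [3.2, -1.6, -0.55]}
    - {"translation": [1.5, -6.6, 10.6], "turn": [3.8, -1.85, -0.67]}
    - {"translation": [1.75, -7.6, 12.2], "turn": [4.35, -2.1, -0.77]}
    - {"translation": [2.0, -8.6, 13.8], "turn": [4.9, -2.4, -0.87]}
    - {"translation": [2.2, -9.6, 15.4], "turn": [5.5, -2.7, -0.97]}
    - {"translation": [2.4, -10.4, 16.6], "turn": [6.0, -2.9, -1.05]}
    - {"translation": [2.5, -10.8, 17.3], "turn": [6.2, -3.0, -1.1]}
  gripper: 64
  force: 30

```text
time_s: 2.7
ee_pos: [0.4902, 0.1273, 0.1647]
eef_rot: [-0.077, 1.294, -0.981]
force: [0.2, 0.4, -0.3]
grip_width: 0.0643
```

Run:
```python
from mv import *
st()
p=np.load('mag.npy'); th=p[2]+np.pi/2
rel(mg((53,0,140)),Rt(th,np.radians(20)))
```

```text
t 2.7 p [490.17 127.26 164.66] F [ 0.21  0.39 -0.35] M [ 0.08  0.07 -0.01] w 64.32 q [ 0.31  0.24  1.77 -0.3   1.07 -0.22]
t [2.674, -0.037, 5.823] turn [1.634, -0.821, -0.275]
```

arm_command:
  deltas:
    - {"translation": [0.5, -0.0, 1.2], "turn": [0.3, -0.2, -0.05]}
    - {"translation": [1.1, 0, 2.6], "turn": [0.7, -0.4, -0.1]}
    - {"translation": [1.8, -0.02, 4.0], "turn": [1.1, -0.6, -0.2]}
    - {"translation": [2.4, -0.03, 5.2], "turn": [1.5, -0.75, -0.25]}
    - {"translation": [2.67, -0.04, 5.82], "turn": [1.63, -0.82, -0.28]}
    - {"translation": [2.67, -0.04, 5.82], "turn": [1.63, -0.82, -0.28]}
    - {"translation": [2.67, -0.04, 5.82], "turn": [1.63, -0.82, -0.28]}

```text
time_s: 3.28
ee_pos: [0.5856, 0.0038, 0.1398]
eef_rot: [-0.005, 1.224, -1.052]
force: [-0.5, 0.7, 0.7]
grip_width: 0.0644
```

Run:
```python
from mv import *
st()
p=np.load('mag.npy'); th=p[2]+np.pi/2
rel(mg((53,0,69)),Rt(th,np.radians(20)))
im=optics.camera("top")[:,:,::-1].copy(); cv2.imwrite('pics/top2.png',im)
im2=optics.camera("scene")[:,:,::-1].copy()
o=ctrl.get_obs(); Rm=R.from_euler('xyz',o['eef_rot']).as_matrix()
for n,i in (("top",im),("scene",im2)):
  for y in(-.032,.032):
    for z in (-.008,.008):
      X=o['ee_pos']+Rm@np.array([.019,y,z]); q=proj(n,X); print(n,q.round(1))
cv2.imwrite('pics/m2.png',cv2.resize(im[110:225,215:335],None,fx=6,fy=6,interpolation=cv2.INTER_CUBIC))
cv2.imwrite('pics/s2.png',cv2.resize(im2[130:270,190:320],None,fx=4,fy=4,interpolation=cv2.INTER_CUBIC))
```

```text
t 3.2833 p [585.61   3.83 139.79] F [-0.52  0.69  0.73] M [ 0.1   0.13 -0.06] w 64.43 q [ 0.08  0.4   1.63 -0.38  0.99 -0.26]
t [2.694, -0.002, -0.877] turn [0.03, -0.021, 0.01]
top [267.8 193.3]
top [272.9 189.7]
top [254.4 171.9]
top [259.5 168.3]
scene [247.  187.2]
scene [246.9 188.7]
scene [269.  187.2]
scene [269.2 188.7]
```

View pics/m2.png

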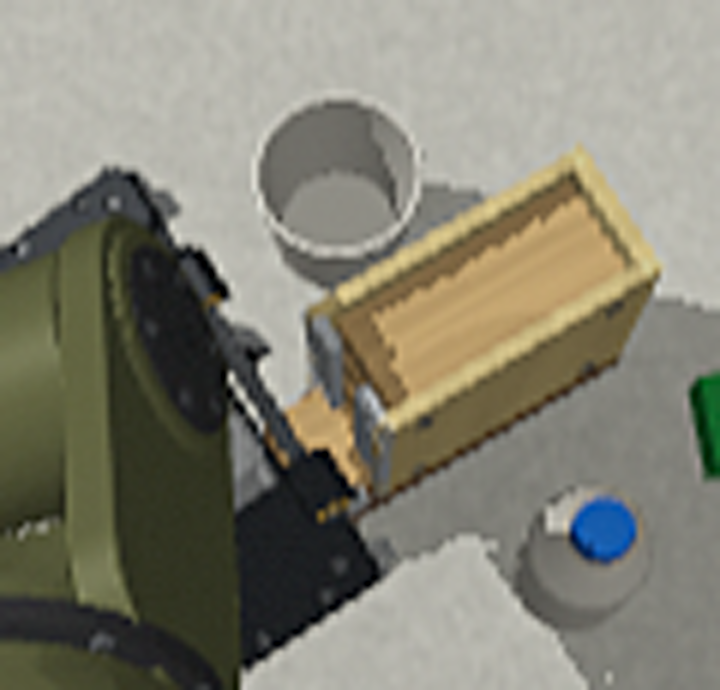

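View pics/s2.png

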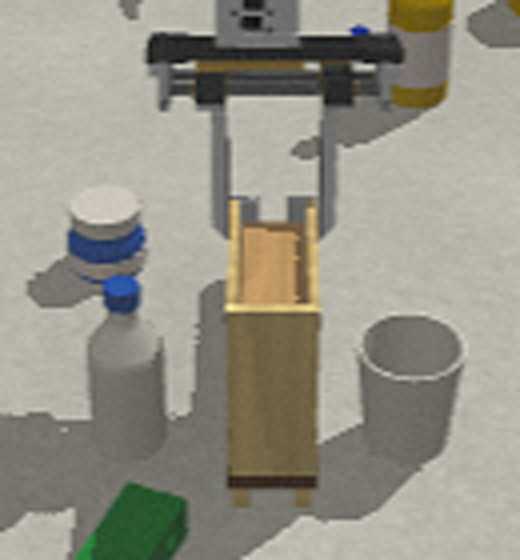

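arm_command:
  deltas:
    - {"translation": [0.4, 0, -0.13], "turn": [0, 0, 0]}
    - {"translation": [0.9, 0, -0.3], "turn": [0, 0, 0]}
    - {"translation": [1.4, 0, -0.46], "turn": [0.03, -0.02, 0]}
    - {"translation": [1.9, 0, -0.62], "turn": [0.03, -0.02, 0]}
    - {"translation": [2.3, 0, -0.75], "turn": [0.03, -0.02, 0]}
    - {"translation": [2.55, 0, -0.83], "turn": [0.03, -0.02, 0]}
    - {"translation": [2.69, 0, -0.88], "turn": [0.03, -0.02, 0]}
    - {"translation": [2.69, 0, -0.88], "turn": [0.03, -0.02, 0]}
    - {"translation": [2.69, 0, -0.88], "turn": [0.03, -0.02, 0]}

```text
time_s: 4.13
ee_pos: [0.5871, 0.0018, 0.0696]
eef_rot: [0.0, 1.221, -1.049]
force: [0.8, 0.2, 0.3]
grip_width: 0.0641
```

Run:
```python
from mv import *
st()
p=np.load('mag.npy'); th=p[2]+np.pi/2
rel(mg((53,0,69)),Rt(th,np.radians(20)))
im=optics.camera("top")[:,:,::-1].copy()
im2=optics.camera("scene")[:,:,::-1].copy()
a=cv2.resize(im[130:225,225:305],None,fx=5,fy=5,interpolation=cv2.INTER_CUBIC)
b=cv2.resize(im2[130:225,225:305],None,fx=4,fy=5,interpolation=cv2.INTER_CUBIC)
cv2.imwrite('pics/m3.png',np.hstack([a,b]))
```

```text
t 4.1333 p [587.12   1.79  69.56] F [0.78 0.25 0.25] M [0.11 0.07 0.01] w 64.09 q [ 0.07  0.5   1.68 -0.42  0.86 -0.19]
t [0.018, -0.019, -0.016] turn [0.0, 0.009, -0.001]
```

View pics/m3.png

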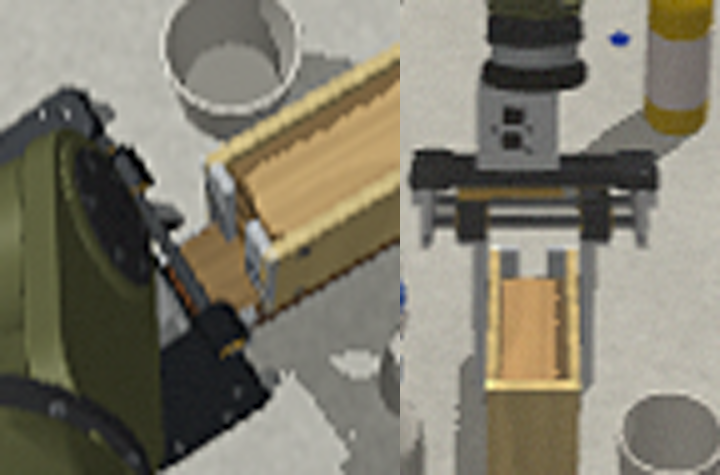

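The fingers straddle the block's protruding end without touching anything. Now I close with moderate force.

arm_command:
  deltas:
    - {"translation": [0, 0, 0], "turn": [0, 0, 0]}
    - {"translation": [0, 0, 0], "turn": [0, 0, 0]}
    - {"translation": [0, 0, 0], "turn": [0, 0, 0]}
    - {"translation": [0, 0, 0], "turn": [0, 0, 0]}
    - {"translation": [0, 0, 0], "turn": [0, 0, 0]}
    - {"translation": [0, 0, 0], "turn": [0, 0, 0]}
    - {"translation": [0, 0, 0], "turn": [0, 0, 0]}
  gripper: 36
  force: 25

```text
time_s: 4.82
ee_pos: [0.587, 0.0018, 0.0695]
eef_rot: [-0.0, 1.221, -1.05]
force: [-0.9, 1.4, 2.8]
grip_width: 0.0435
```

Run:
```python
from mv import *
st()
o=ctrl.get_obs();p=np.load('mag.npy'); print('lateral F mag axes',[float(np.dot(o['force'][:2],d)) for d in ([np.cos(p[2]),np.sin(p[2])],[-np.sin(p[2]),np.cos(p[2])])])
rel(mg((53-104,0,69)),Rt(p[2]+np.pi/2,np.radians(20)))
```

```text
t 4.8167 p [587.02   1.77  69.47] F [-0.94  1.36  2.83] M [-0.07  0.2  -0.03] w 43.51 q [ 0.07  0.5   1.68 -0.42  0.86 -0.19]
lateral F mag axes [-1.6414465923800352, -0.13593572626921424]
t [-1.411, -0.015, -3.922] turn [0.0, 0.009, 0.001]
```

arm_command:
  deltas:
    - {"translation": [-0.055, 0, -0.15], "turn": [0, 0, 0]}
    - {"translation": [-0.137, 0, -0.376], "turn": [0, 0, 0]}
    - {"translation": [-0.246, 0, -0.677], "turn": [0, 0, 0]}
    - {"translation": [-0.356, 0, -0.977], "turn": [0, 0, 0]}
    - {"translation": [-0.465, 0, -1.278], "turn": [0, 0, 0]}
    - {"translation": [-0.575, 0, -1.579], "turn": [0, 0, 0]}
    - {"translation": [-0.684, 0, -1.879], "turn": [0, 0, 0]}
    - {"translation": [-0.793, 0, -2.18], "turn": [0, 0, 0]}
    - {"translation": [-0.903, 0, -2.481], "turn": [0, 0, 0]}
    - {"translation": [-1.012, 0, -2.781], "turn": [0, 0, 0]}
    - {"translation": [-1.094, 0, -3.007], "turn": [0, 0, 0]}
    - {"translation": [-1.094, 0, -3.007], "turn": [0, 0, 0]}

```text
time_s: 5.82
ee_pos: [0.5468, 0.0721, 0.0695]
eef_rot: [0.0, 1.221, -1.049]
force: [-4.6, 4.7, 6.8]
grip_width: 0.0437
```

Run:
```python
from mv import *
st()
o=ctrl.get_obs();p=np.load('mag.npy'); print('lateral F mag axes',[float(np.dot(o['force'][:2],d)) for d in ([np.cos(p[2]),np.sin(p[2])],[-np.sin(p[2]),np.cos(p[2])])])
im=optics.camera("top")[:,:,::-1].copy()
im2=optics.camera("scene")[:,:,::-1].copy()
a=cv2.resize(im[120:225,215:320],None,fx=4,fy=4,interpolation=cv2.INTER_CUBIC)
b=cv2.resize(im2[120:225,215:305],None,fx=4,fy=4,interpolation=cv2.INTER_CUBIC)
cv2.imwrite('pics/m4.png',np.hstack([a,b]))
```

```text
t 5.8167 p [546.82  72.09  69.46] F [-4.59  4.71  6.78] M [ 0.51  0.62 -0.12] w 43.69 q [ 0.21  0.45  1.75 -0.44  0.88 -0.04]
lateral F mag axes [-6.3686633730695865, -1.6393565487439514]
```

View pics/m4.png

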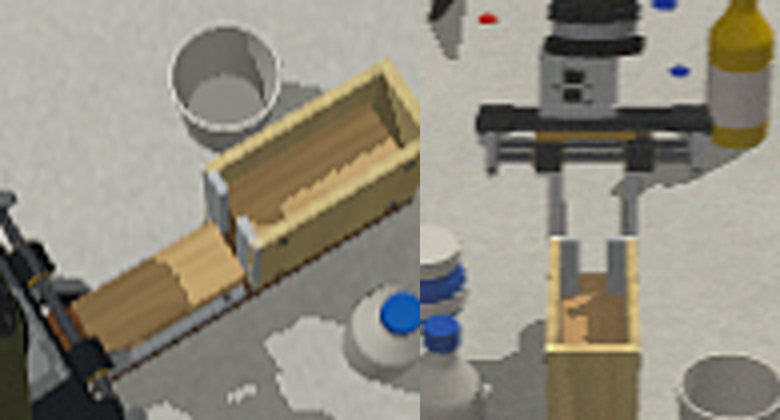

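The block has come out and the stack has dropped, with about 24 mm left to the stop. I'll go 18 mm, then creep.

arm_command:
  deltas:
    - {"translation": [-0.055, 0, -0.15], "turn": [0, 0, 0]}
    - {"translation": [-0.11, 0, -0.3], "turn": [0, 0, 0]}
    - {"translation": [-0.164, 0, -0.451], "turn": [0, 0, 0]}
    - {"translation": [-0.205, 0, -0.564], "turn": [0, 0, 0]}
    - {"translation": [-0.246, 0, -0.677], "turn": [0, 0, 0]}
    - {"translation": [-0.26, 0, -0.714], "turn": [0, 0, 0]}
    - {"translation": [-0.274, 0, -0.752], "turn": [0, 0, 0]}
    - {"translation": [-0.274, 0, -0.752], "turn": [0, 0, 0]}

```text
time_s: 6.58
ee_pos: [0.5372, 0.0887, 0.0695]
eef_rot: [0.0, 1.221, -1.049]
force: [0.7, -2.3, 5.0]
grip_width: 0.0436
```

```bash
cat >> mv.py <<'E'
def fm():
    o=ctrl.get_obs();p=np.load('mag.npy'); f=o['force']; d=o['ee_pos'][:2]-p[:2]; c,s=np.cos(p[2]),np.sin(p[2])
    print('mag pos',(1e3*np.array([c*d[0]+s*d[1],-s*d[0]+c*d[1],o['ee_pos'][2]])).round(2),'F mag',np.array([c*f[0]+s*f[1],-s*f[0]+c*f[1],f[2]]).round(2))
E
python3 - <<'E'
from mv import *
st();fm()
E
```

```text
t 6.5833 p [537.22  88.7   69.46] F [ 0.68 -2.34  5.  ] M [-0.72 -0.32  0.  ] w 43.58 q [ 0.25  0.45  1.76 -0.44  0.89 -0.  ]
mag pos [-47.     0.47  69.46] F mag [ 2.36 -0.58  5.  ]
```

arm_command:
  deltas:
    - {"translation": [-0.014, 0, -0.038], "turn": [0, 0, 0]}
    - {"translation": [-0.027, 0, -0.075], "turn": [0, 0, 0]}
    - {"translation": [-0.041, 0, -0.113], "turn": [0, 0, 0]}
    - {"translation": [-0.055, 0, -0.15], "turn": [0, 0, 0]}
    - {"translation": [-0.055, 0, -0.15], "turn": [0, 0, 0]}

```text
time_s: 7.0
ee_pos: [0.5352, 0.0921, 0.0695]
eef_rot: [0.0, 1.221, -1.049]
force: [1.8, -2.6, 4.9]
grip_width: 0.0439
```

Run:
```python
from mv import *
st();fm()
```

```text
t 7.0 p [535.24  92.08  69.46] F [ 1.78 -2.63  4.93] M [-0.84 -0.36 -0.02] w 43.91 q [ 0.26  0.44  1.76 -0.44  0.89  0.01]
mag pos [-50.92   0.43  69.46] F mag [3.17 0.24 4.93]
```

arm_command:
  deltas:
    - {"translation": [-0.014, 0, -0.038], "turn": [0, 0, 0]}
    - {"translation": [-0.027, 0, -0.075], "turn": [0, 0, 0]}
    - {"translation": [-0.027, 0, -0.075], "turn": [0, 0, 0]}

```text
time_s: 7.25
ee_pos: [0.5343, 0.0938, 0.0695]
eef_rot: [0.0, 1.221, -1.049]
force: [1.9, -3.0, 5.4]
grip_width: 0.0434
```

Run:
```python
from mv import *
st();fm()
```

```text
t 7.25 p [534.26  93.81  69.46] F [ 1.88 -2.96  5.37] M [-0.85 -0.37 -0.02] w 43.44 q [ 0.26  0.44  1.76 -0.44  0.89  0.01]
mag pos [-52.9    0.44  69.46] F mag [3.51 0.15 5.37]
```

arm_command:
  deltas:
    - {"translation": [-0.014, 0, -0.038], "turn": [0, 0, 0]}
    - {"translation": [-0.027, 0, -0.075], "turn": [0, 0, 0]}
    - {"translation": [-0.027, 0, -0.075], "turn": [0, 0, 0]}

```text
time_s: 7.5
ee_pos: [0.5336, 0.095, 0.0695]
eef_rot: [-0.0, 1.22, -1.049]
force: [5.8, -8.6, 2.6]
grip_width: 0.0438
```

Run:
```python
from mv import *
st();fm()
im=optics.camera("top")[:,:,::-1].copy()
cv2.imwrite('pics/m5.png',cv2.resize(im[150:235,210:290],None,fx=7,fy=7,interpolation=cv2.INTER_CUBIC))
```

```text
t 7.5 p [533.56  94.96  69.47] F [ 5.81 -8.6   2.6 ] M [-1.72 -1.1  -0.01] w 43.79 q [ 0.26  0.44  1.76 -0.44  0.89  0.01]
mag pos [-54.25   0.41  69.47] F mag [10.36  0.76  2.6 ]
```

View pics/m5.png

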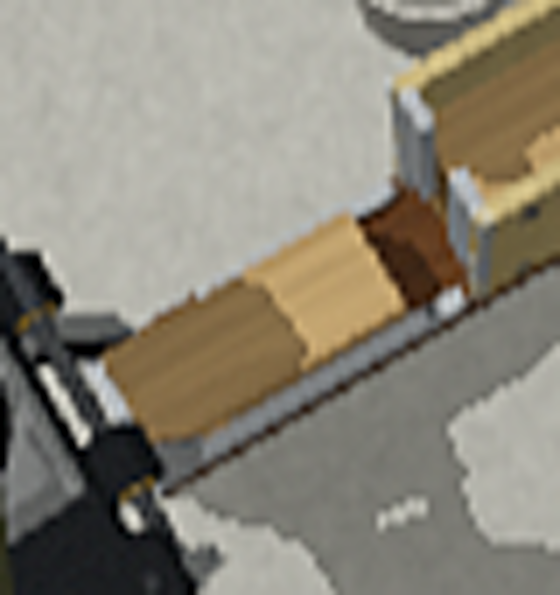

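The block is at the stop: contact force reached about 10 N and the motion stalled. I release and retract along the tool.

arm_command:
  deltas:
    - {"translation": [0.007, 0, 0.02], "turn": [0, 0, 0]}
    - {"translation": [0.007, 0, 0.02], "turn": [0, 0, 0]}
    - {"translation": [0.007, 0, 0.02], "turn": [0, 0, 0]}
    - {"translation": [0.007, 0, 0.02], "turn": [0, 0, 0]}
    - {"translation": [0.007, 0, 0.02], "turn": [0, 0, 0]}
    - {"translation": [-0.6, 0, 0], "turn": [0, 0, 0]}
    - {"translation": [-1.6, 0, 0], "turn": [0, 0, 0]}
    - {"translation": [-2.8, 0, 0], "turn": [0, 0, 0]}
    - {"translation": [-4.0, 0, 0], "turn": [0, 0, 0]}
    - {"translation": [-5.0, 0, 0], "turn": [0, 0, 0]}
    - {"translation": [-5.2, 0, 0], "turn": [0, 0, 0]}
  gripper: 64

```text
time_s: 8.47
ee_pos: [0.5117, 0.1355, 0.1953]
eef_rot: [0.015, 1.22, -1.034]
force: [-0.2, 0.8, 1.3]
grip_width: 0.0639
```

Run:
```python
from mv import *
st();fm()
r=np.load('rest.npy'); th=r[2]+np.pi/2
rel([r[0],r[1],.18],Rt(th))
```

```text
t 8.4667 p [511.66 135.46 195.31] F [-0.21  0.79  1.3 ] M [ 0.07  0.13 -0.04] w 63.88 q [ 0.35  0.26  1.68 -0.38  1.16 -0.03]
mag pos [-100.27    1.58  195.31] F mag [-0.79  0.21  1.3 ]
t [6.853, -10.348, 17.126] turn [-1.411, 4.014, 0.189]
```

Run:
```python
from mv import *
r=np.load('rest.npy'); th=r[2]+np.pi/2
rel([.49,-.12,.225],Rt(th,np.radians(5)))
```

```text
t [1.747, -5.842, 8.33] turn [-1.398, 3.015, 0.249]
```

arm_command:
  deltas:
    - {"translation": [0.1, -0.5, 0.7], "turn": [-0.2, 0.4, 0.03]}
    - {"translation": [0.3, -1.3, 1.8], "turn": [-0.4, 0.8, 0.06]}
    - {"translation": [0.55, -2.1, 3.0], "turn": [-0.6, 1.3, 0.1]}
    - {"translation": [0.85, -2.9, 4.2], "turn": [-0.8, 1.7, 0.13]}
    - {"translation": [1.1, -3.7, 5.3], "turn": [-1.0, 2.1, 0.17]}
    - {"translation": [1.4, -4.6, 6.6], "turn": [-1.2, 2.6, 0.2]}
    - {"translation": [1.65, -5.4, 7.8], "turn": [-1.35, 2.9, 0.23]}
    - {"translation": [1.75, -5.84, 8.33], "turn": [-1.4, 3.0, 0.25]}

```text
time_s: 9.13
ee_pos: [0.4888, -0.1251, 0.2213]
eef_rot: [-0.064, 1.485, -0.992]
force: [0.2, 0.6, -0.4]
grip_width: 0.064
```

Run:
```python
from mv import *
st()
r=np.load('rest.npy'); th=r[2]+np.pi/2
rel([r[0],r[1],.15],Rt(th))
```

```text
t 9.1333 p [ 488.78 -125.15  221.31] F [ 0.2   0.57 -0.41] M [-0.    0.04 -0.02] w 63.96 q [-0.3   0.17  1.69 -0.06  1.21 -0.92]
t [3.666, -5.489, 8.984] turn [-0.032, 0.983, 0.065]
```

arm_command:
  deltas:
    - {"translation": [0.1, -0.5, 0.9], "turn": [0, 0.1, 0]}
    - {"translation": [0.2, -1.2, 2.1], "turn": [0, 0.3, 0]}
    - {"translation": [0.4, -2.0, 3.4], "turn": [0, 0.4, 0.02]}
    - {"translation": [0.8, -2.8, 4.7], "turn": [0, 0.6, 0.04]}
    - {"translation": [1.4, -3.6, 6.0], "turn": [-0.02, 0.7, 0.05]}
    - {"translation": [2.1, -4.5, 7.3], "turn": [-0.03, 0.9, 0.06]}
    - {"translation": [3.0, -5.1, 8.4], "turn": [-0.03, 0.98, 0.06]}
    - {"translation": [3.6, -5.45, 8.9], "turn": [-0.03, 0.98, 0.06]}
    - {"translation": [3.67, -5.49, 8.98], "turn": [-0.03, 0.98, 0.06]}
    - {"translation": [3.67, -5.49, 8.98], "turn": [-0.03, 0.98, 0.06]}

```text
time_s: 9.97
ee_pos: [0.5177, -0.3894, 0.1484]
eef_rot: [-2.538, 1.569, 2.821]
force: [-0.1, 0.7, -0.1]
grip_width: 0.064
```

Run:
```python
from mv import *
st()
r=np.load('rest.npy'); th=r[2]+np.pi/2
rel([r[0],r[1],.048],Rt(th))
im=optics.camera("top")[:,:,::-1].copy()
im2=optics.camera("scene")[:,:,::-1].copy()
o=ctrl.get_obs(); Rm=R.from_euler('xyz',o['eef_rot']).as_matrix()
for n,i in (("top",im),("scene",im2)):
  for y in(-.032,.032):
    for z in (-.008,.008):
      X=o['ee_pos']+Rm@np.array([.019,y,z]); q=proj(n,X); cv2.circle(i,tuple(int(v+.5) for v in q),0,(0,0,255),-1); print(n,q.round(1))
a=cv2.resize(im[160:260,370:460],None,fx=4,fy=4,interpolation=cv2.INTER_CUBIC)
b=cv2.resize(im2[225:325,100:200],None,fx=4,fy=4,interpolation=cv2.INTER_CUBIC)
cv2.imwrite('pics/r1.png',np.hstack([a,b]))
# bottle/stack check
cv2.imwrite('pics/m6.png',cv2.resize(im[110:240,200:340],None,fx=5,fy=5,interpolation=cv2.INTER_CUBIC))
cv2.imwrite('pics/top6.png',im)
```

```text
t 9.9667 p [ 517.75 -389.42  148.42] F [-0.09  0.72 -0.08] M [0.04 0.06 0.03] w 64.0 q [-0.7   0.58  1.3  -0.    1.26 -1.35]
t [4.017, -0.093, 0.115] turn [0.005, -0.017, 0.012]
top [433.4 216.4]
top [438.4 212.2]
top [414.7 195.6]
top [419.6 191.5]
scene [135.7 258.4]
scene [135.  263.3]
scene [163.4 256.1]
scene [163.1 260.9]
```

View pics/r1.png

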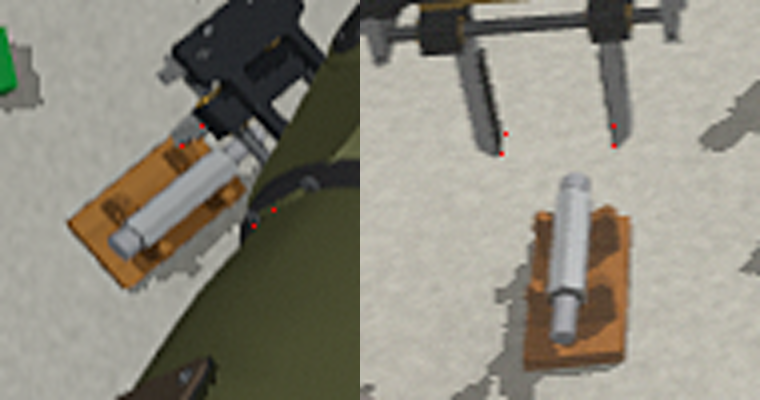

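View pics/m6.png

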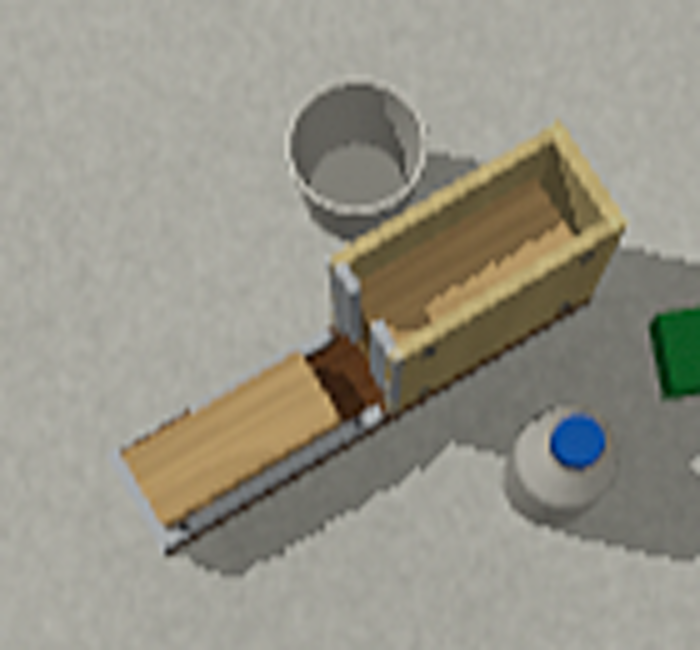

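The block sits at the stop and the red predicted fingertips fall on the real ones. I descend on the gauge.

arm_command:
  deltas:
    - {"translation": [0.4, -0.04, 0.06], "turn": [0, 0, 0]}
    - {"translation": [1.1, -0.08, 0.1], "turn": [0, 0, 0]}
    - {"translation": [1.9, -0.09, 0.115], "turn": [0, -0.02, 0.01]}
    - {"translation": [2.7, -0.09, 0.115], "turn": [0, -0.02, 0.01]}
    - {"translation": [3.3, -0.09, 0.115], "turn": [0, -0.02, 0.01]}
    - {"translation": [3.8, -0.09, 0.115], "turn": [0, -0.02, 0.01]}
    - {"translation": [4.05, -0.09, 0.115], "turn": [0, -0.02, 0.01]}
    - {"translation": [4.05, -0.09, 0.115], "turn": [0, -0.02, 0.01]}
    - {"translation": [4.05, -0.09, 0.115], "turn": [0, -0.02, 0.01]}
  gripper: 46

```text
time_s: 10.82
ee_pos: [0.5189, -0.3929, 0.0499]
eef_rot: [0.167, 1.567, -0.756]
force: [0.1, -1.0, 0.3]
grip_width: 0.0459
```

Run:
```python
from mv import *
st()
r=np.load('rest.npy'); th=r[2]+np.pi/2
rel([r[0],r[1],.047],Rt(th))
im2=optics.camera("scene")[:,:,::-1].copy()
b=cv2.resize(im2[225:325,100:200],None,fx=6,fy=6,interpolation=cv2.INTER_CUBIC)
cv2.imwrite('pics/r2.png',b)
```

```text
t 10.8167 p [ 518.88 -392.95   49.95] F [ 0.13 -0.99  0.27] M [ 0.02  0.03 -0.02] w 45.87 q [-0.7   0.7   1.36 -0.    1.08 -1.35]
t [0.118, -0.048, -0.032] turn [0.026, 0.048, -0.008]
```

View pics/r2.png

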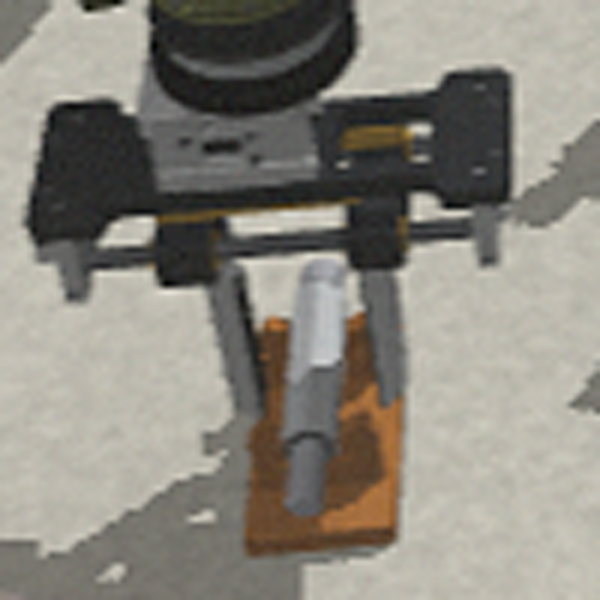

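arm_command:
  deltas:
    - {"translation": [0.1, -0.04, -0.03], "turn": [0.02, 0.04, 0]}
    - {"translation": [0.12, -0.05, -0.03], "turn": [0.03, 0.05, 0]}
    - {"translation": [0.12, -0.05, -0.03], "turn": [0.03, 0.05, 0]}
    - {"translation": [0.12, -0.05, -0.03], "turn": [0.03, 0.05, 0]}
    - {"translation": [0.12, -0.05, -0.03], "turn": [0.03, 0.05, 0]}
    - {"translation": [0.12, -0.05, -0.03], "turn": [0.03, 0.05, 0]}
    - {"translation": [0.12, -0.05, -0.03], "turn": [0.03, 0.05, 0]}
    - {"translation": [0.12, -0.05, -0.03], "turn": [0.03, 0.05, 0]}
  gripper: 14
  force: 25

```text
time_s: 11.53
ee_pos: [0.5172, -0.3932, 0.0465]
eef_rot: [2.323, 1.57, 1.397]
force: [0.7, 0.5, 2.9]
grip_width: 0.02
```

Run:
```python
from mv import *
st()
r=np.load('rest.npy'); o=ctrl.get_obs(); f=o['force']; c,s=np.cos(r[2]),np.sin(r[2]); print('along',c*f[0]+s*f[1],'lat',-s*f[0]+c*f[1])
rel([r[0],r[1],.047],Rt(r[2]+np.pi/2))
```

```text
t 11.5333 p [ 517.22 -393.18   46.49] F [0.7  0.55 2.93] M [ 0.11 -0.06  0.04] w 19.96 q [-0.71  0.7   1.36  0.    1.08 -1.35]
along -0.018560242302111563 lat 0.8847764343255196
t [-0.021, 0.011, 0.001] turn [-0.008, -0.007, -0.008]
```

arm_command:
  deltas:
    - {"translation": [-0.1, 0, 0], "turn": [0, 0, 0]}
    - {"translation": [-0.3, 0, 0], "turn": [0, 0, 0]}
    - {"translation": [-0.8, 0, 0], "turn": [0, 0, 0]}
    - {"translation": [-1.8, 0, 0], "turn": [0, 0, 0]}
    - {"translation": [-3.0, 0, 0], "turn": [0, 0, 0]}
    - {"translation": [-4.4, 0, 0], "turn": [0, 0, 0]}
    - {"translation": [-5.8, 0, 0], "turn": [0, 0, 0]}
    - {"translation": [-6.8, 0, 0], "turn": [0, 0, 0]}
    - {"translation": [-7.5, 0, 0], "turn": [0, 0, 0]}
    - {"translation": [-7.5, 0, 0], "turn": [0, 0, 0]}

```text
time_s: 12.37
ee_pos: [0.5178, -0.394, 0.2393]
eef_rot: [0.319, 1.564, -0.607]
force: [-0.3, -0.8, -0.6]
grip_width: 0.0196
```

Run:
```python
from mv import *
st()
p=np.load('mag.npy')
im2=optics.camera("scene")[:,:,::-1].copy()
cv2.imwrite('pics/r3.png',cv2.resize(im2[150:325,70:220],None,fx=4,fy=4,interpolation=cv2.INTER_CUBIC))
rel(mg((-31,112,236)),Rt(p[2]))
```

```text
t 12.3667 p [ 517.82 -394.04  239.27] F [-0.33 -0.76 -0.61] M [-0.03  0.01 -0.02] w 19.56 q [-0.71  0.52  1.18  0.    1.43 -1.35]
t [-0.011, 16.58, -13.755] turn [19.419, 0.011, -0.039]
```

View pics/r3.png

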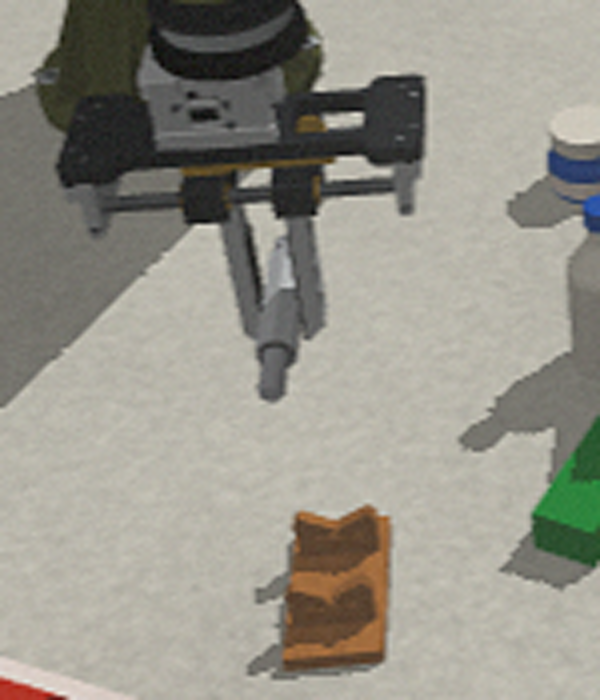

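arm_command:
  deltas:
    - {"translation": [0, 0.5, -0.4], "turn": [0.6, 0, 0]}
    - {"translation": [0, 1.3, -1.1], "turn": [1.6, 0, 0]}
    - {"translation": [0, 2.3, -1.9], "turn": [2.8, 0, 0]}
    - {"translation": [0, 3.4, -2.8], "turn": [4.0, 0, 0]}
    - {"translation": [0, 4.4, -3.7], "turn": [5.2, 0, 0]}
    - {"translation": [0, 5.4, -4.5], "turn": [6.4, 0, 0]}
    - {"translation": [0, 6.5, -5.4], "turn": [7.6, 0, 0]}
    - {"translation": [0, 7.5, -6.2], "turn": [8.8, 0, 0]}
    - {"translation": [0, 8.4, -7.0], "turn": [9.9, 0, 0]}
    - {"translation": [0, 9.1, -7.6], "turn": [10.7, 0, 0]}
    - {"translation": [0, 9.4, -7.8], "turn": [11.0, 0, 0]}

```text
time_s: 13.33
ee_pos: [0.5874, -0.0931, 0.2324]
eef_rot: [-1.928, 1.567, 2.468]
force: [-0.5, -0.5, -1.6]
grip_width: 0.0199
```

Run:
```python
from mv import *
st()
p=np.load('mag.npy')
rel(mg((-31,112,236)),Rt(p[2]))
```

```text
t 13.3333 p [587.44 -93.1  232.42] F [-0.51 -0.47 -1.6 ] M [-0.04  0.11 -0.03] w 19.87 q [-0.22  0.4   1.37  0.    1.38  0.1 ]
t [-0.13, -0.715, -9.173] turn [8.397, 0.0, 0.039]
```

arm_command:
  deltas:
    - {"translation": [-0.02, -0.05, -0.6], "turn": [0.5, 0, 0]}
    - {"translation": [-0.05, -0.12, -1.6], "turn": [1.4, 0, 0]}
    - {"translation": [-0.08, -0.2, -2.9], "turn": [2.6, 0, 0]}
    - {"translation": [-0.1, -0.32, -4.2], "turn": [3.8, 0, 0]}
    - {"translation": [-0.12, -0.42, -5.5], "turn": [5.0, 0, 0]}
    - {"translation": [-0.13, -0.52, -6.8], "turn": [6.2, 0, 0]}
    - {"translation": [-0.13, -0.62, -8.0], "turn": [7.3, 0, 0.02]}
    - {"translation": [-0.13, -0.69, -8.9], "turn": [8.1, 0, 0.04]}
    - {"translation": [-0.13, -0.715, -9.17], "turn": [8.4, 0, 0.04]}
    - {"translation": [-0.13, -0.715, -9.17], "turn": [8.4, 0, 0.04]}
    - {"translation": [-0.13, -0.715, -9.17], "turn": [8.4, 0, 0.04]}

```text
time_s: 14.25
ee_pos: [0.6412, 0.1272, 0.236]
eef_rot: [1.159, 1.569, -1.458]
force: [0.3, 0.3, -1.6]
grip_width: 0.02
```

Run:
```python
from mv import *
st();fm()
p=np.load('mag.npy')
rel(mg((-31,112,46.5)),Rt(p[2]))
```

```text
t 14.25 p [641.2  127.16 236.  ] F [ 0.33  0.26 -1.58] M [-0.04  0.15  0.04] w 19.96 q [ 0.14  0.53  1.17 -0.    1.44  1.19]
mag pos [-28.58 109.79 236.  ] F mag [-0.06  0.42 -1.58]
t [7.58, -0.107, -0.093] turn [0.039, 0.007, -0.016]
```

arm_command:
  deltas:
    - {"translation": [0.4, -0.04, -0.04], "turn": [0, 0, 0]}
    - {"translation": [1.2, -0.1, -0.09], "turn": [0.04, 0, 0]}
    - {"translation": [2.2, -0.11, -0.09], "turn": [0.04, 0, 0]}
    - {"translation": [3.2, -0.11, -0.09], "turn": [0.04, 0, 0]}
    - {"translation": [4.2, -0.11, -0.09], "turn": [0.04, 0, 0]}
    - {"translation": [5.2, -0.11, -0.09], "turn": [0.04, 0, 0]}
    - {"translation": [6.2, -0.11, -0.09], "turn": [0.04, 0, 0]}
    - {"translation": [7.0, -0.11, -0.09], "turn": [0.04, 0, 0]}
    - {"translation": [7.45, -0.11, -0.09], "turn": [0.04, 0, 0]}
    - {"translation": [7.58, -0.11, -0.09], "turn": [0.04, 0, 0]}
    - {"translation": [7.58, -0.11, -0.09], "turn": [0.04, 0, 0]}

```text
time_s: 15.17
ee_pos: [0.6425, 0.13, 0.0475]
eef_rot: [1.939, 1.569, -0.684]
force: [0.3, 0.5, -2.0]
grip_width: 0.0199
```

Run:
```python
from mv import *
st();fm()
p=np.load('mag.npy')
rel(mg((-31,112,46.5)),Rt(p[2]))
im=optics.camera("top")[:,:,::-1].copy()
im2=optics.camera("scene")[:,:,::-1].copy()
cv2.imwrite('pics/g1t.png',im);cv2.imwrite('pics/g1s.png',im2)
cv2.imwrite('pics/g1.png',np.hstack([cv2.resize(im[110:240,190:290],None,fx=4,fy=4,interpolation=cv2.INTER_CUBIC),cv2.resize(im2[110:240,230:325],None,fx=4,fy=4,interpolation=cv2.INTER_CUBIC)]))
# block corners in clean picture
m=lambda a,b:(200+a/5-.5,110+b/5-.5)
c,s=np.cos(p[2]),np.sin(p[2])
for q in((122,452),(300,352),(345,412),(165,525)):
    w=ray("top",m(*q),.062); d=w[:2]-p[:2]; print((c*d[0]+s*d[1])*1e3,(-s*d[0]+c*d[1])*1e3)
draw=__import__('ov').draw; magE=__import__('ov').magE
draw("top",cv2.imread('pics/top6.png'),p,magE(-56),205,150,285,230,8,'ovm6.png')
```

```text
t 15.1667 p [642.47 129.98  47.5 ] F [ 0.34  0.53 -1.99] M [-0.04  0.12  0.01] w 19.92 q [ 0.14  0.71  1.34 -0.    1.09  1.2 ]
mag pos [-30.39 112.3   47.5 ] F mag [-0.29  0.56 -1.99]
t [0.04, -0.025, 0.012] turn [-0.025, -0.008, -0.02]
-55.060135420785144 23.224355604956013
53.34718991521463 20.25441943407524
56.90463344530632 -20.05572663197179
-55.11133757305253 -22.24581123852127
```

View pics/g1.png

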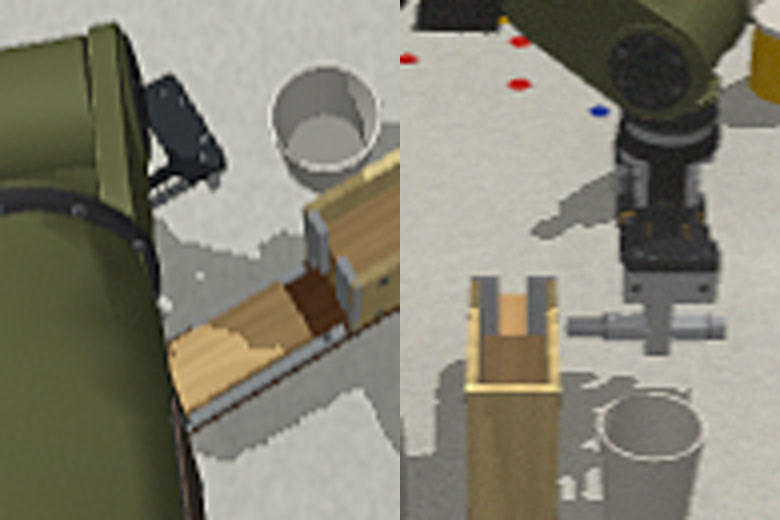

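View pics/ovm6.png

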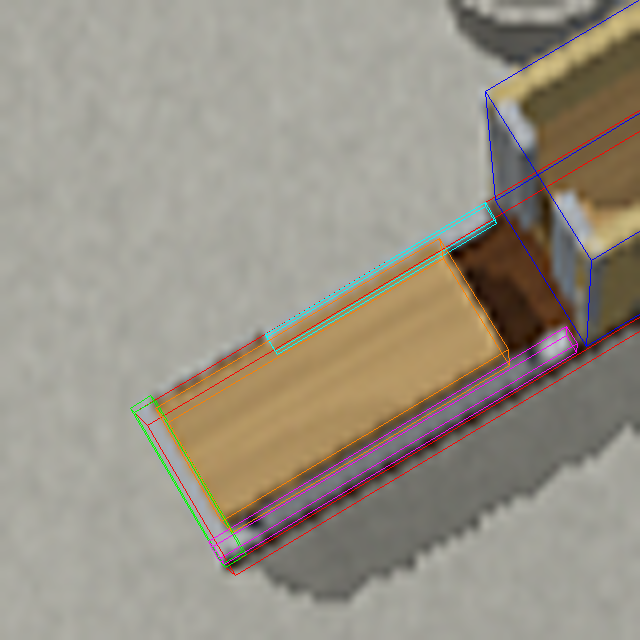

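Run:
```python
from mv import *
p=np.load('mag.npy');c,s=np.cos(p[2]),np.sin(p[2])
im2=cv2.imread('pics/g1s.png')
cv2.imwrite('pics/g1z.png',cv2.resize(im2[170:215,260:320],None,fx=12,fy=12,interpolation=cv2.INTER_CUBIC))
for v in((-30.4,112.3-70,46),(-30.4,112.3+54,46),(-30.4,112.3-40,46),(-30.4,112.3+40,46)):
    q=proj("scene",mg(v)); print(q.round(1),((q-[260,170]+.5)*12).round())
```

```text
[271.2 191.7] [140. 267.]
[310.7 191.8] [615. 268.]
[280.7 191.8] [255. 267.]
[306.2 191.8] [561. 268.]
```

View pics/g1z.png

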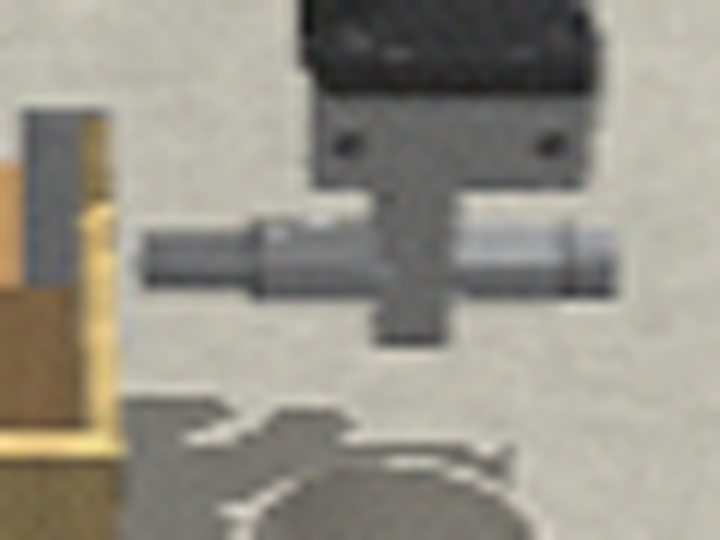

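arm_command:
  deltas:
    - {"translation": [0.02, -0.03, 0.1], "turn": [-0.02, 0, -0.02]}
    - {"translation": [0.04, -0.06, 0.25], "turn": [-0.02, 0, -0.02]}
    - {"translation": [0.04, -0.06, 0.4], "turn": [-0.02, 0, -0.02]}
    - {"translation": [0.04, -0.06, 0.52], "turn": [-0.02, 0, -0.02]}
    - {"translation": [0.04, -0.06, 0.56], "turn": [-0.02, 0, -0.02]}
    - {"translation": [0.04, -0.06, 0.56], "turn": [-0.02, 0, -0.02]}
    - {"translation": [0.04, -0.06, 0.56], "turn": [-0.02, 0, -0.02]}

```text
time_s: 15.85
ee_pos: [0.6299, 0.1249, 0.0472]
eef_rot: [2.888, 1.569, 0.267]
force: [-0.8, 0.3, -1.8]
grip_width: 0.0198
```

Run:
```python
from mv import *
st();fm()
p=np.load('mag.npy')
rel(mg((-31.5,97,46.5)),Rt(p[2]))
```

```text
t 15.85 p [629.87 124.9   47.21] F [-0.81  0.27 -1.8 ] M [0.   0.1  0.01] w 19.84 q [0.14 0.68 1.39 0.   1.07 1.19]
mag pos [-32.25  98.84  47.21] F mag [-0.63 -0.57 -1.8 ]
t [0.028, 0.03, 0.074] turn [-0.002, -0.021, -0.006]
```

arm_command:
  deltas:
    - {"translation": [0.03, 0.02, 0.04], "turn": [0, -0.02, 0]}
    - {"translation": [0.03, 0.02, 0.08], "turn": [0, -0.02, 0]}
    - {"translation": [0.03, 0.02, 0.12], "turn": [0, -0.02, 0]}
    - {"translation": [0.03, 0.02, 0.16], "turn": [0, -0.02, 0]}
    - {"translation": [0.03, 0.02, 0.2], "turn": [0, -0.02, 0]}
    - {"translation": [0.03, 0.02, 0.24], "turn": [0, -0.02, 0]}
    - {"translation": [0.03, 0.02, 0.26], "turn": [0, -0.02, 0]}
    - {"translation": [0.03, 0.02, 0.26], "turn": [0, -0.02, 0]}

```text
time_s: 16.52
ee_pos: [0.6244, 0.1212, 0.0463]
eef_rot: [1.227, 1.57, -1.394]
force: [-0.4, 0.2, -0.4]
grip_width: 0.0198
```

Run:
```python
from mv import *
st();fm()
```

```text
t 16.5167 p [624.36 121.18  46.3 ] F [-0.42  0.23 -0.38] M [-0.05  0.13 -0.01] w 19.81 q [ 0.13  0.67  1.41 -0.    1.06  1.18]
mag pos [-31.78  92.21  46.3 ] F mag [-0.4  -0.25 -0.38]
```

arm_command:
  deltas:
    - {"translation": [-0.004, 0, 0.04], "turn": [0, 0, 0]}
    - {"translation": [-0.008, 0, 0.08], "turn": [0, 0, 0]}
    - {"translation": [-0.008, 0, 0.12], "turn": [0, 0, 0]}
    - {"translation": [-0.008, 0, 0.12], "turn": [0, 0, 0]}

```text
time_s: 16.85
ee_pos: [0.6217, 0.1197, 0.0465]
eef_rot: [1.184, 1.57, -1.437]
force: [1.0, -0.6, -1.5]
grip_width: 0.0198
```

Run:
```python
from mv import *
st();fm()
```

```text
t 16.85 p [621.7  119.68  46.49] F [ 1.   -0.62 -1.46] M [-0.06  0.11 -0.04] w 19.8 q [ 0.13  0.67  1.42 -0.    1.06  1.18]
mag pos [-31.79  89.15  46.49] F mag [ 1.04  0.56 -1.46]
```

arm_command:
  deltas:
    - {"translation": [0, 0.01, 0.03], "turn": [0, 0, 0]}
    - {"translation": [0, 0.01, 0.06], "turn": [0, 0, 0]}
    - {"translation": [0, 0.01, 0.08], "turn": [0, 0, 0]}
    - {"translation": [0, 0.01, 0.08], "turn": [0, 0, 0]}

```text
time_s: 17.18
ee_pos: [0.6202, 0.1185, 0.0465]
eef_rot: [1.274, 1.57, -1.347]
force: [-0.7, -0.4, -2.0]
grip_width: 0.0198
```

Run:
```python
from mv import *
st();fm()
```

```text
t 17.1833 p [620.17 118.48  46.49] F [-0.73 -0.4  -1.97] M [-0.04  0.12 -0.  ] w 19.84 q [ 0.13  0.66  1.42 -0.    1.05  1.18]
mag pos [-31.52  87.23  46.49] F mag [-0.02 -0.83 -1.97]
```

arm_command:
  deltas:
    - {"translation": [0, 0, 0.06], "turn": [0, 0, 0]}
    - {"translation": [0, 0, 0.12], "turn": [0, 0, 0]}
    - {"translation": [0, 0, 0.2], "turn": [0, 0, 0]}
    - {"translation": [0, 0, 0.28], "turn": [0, 0, 0]}
    - {"translation": [0, 0, 0.36], "turn": [0, 0, 0]}
    - {"translation": [0, 0, 0.4], "turn": [0, 0, 0]}
    - {"translation": [0, 0, 0.4], "turn": [0, 0, 0]}

```text
time_s: 17.77
ee_pos: [0.6114, 0.1134, 0.0465]
eef_rot: [1.214, 1.57, -1.407]
force: [-0.3, 0.1, -1.6]
grip_width: 0.0195
```

Run:
```python
from mv import *
st();fm()
im2=optics.camera("scene")[:,:,::-1].copy()
cv2.imwrite('pics/g2.png',cv2.resize(im2[150:235,240:330],None,fx=7,fy=7,interpolation=cv2.INTER_CUBIC))
```

```text
t 17.7667 p [611.38 113.44  46.52] F [-0.34  0.07 -1.62] M [-0.05  0.13  0.02] w 19.46 q [ 0.12  0.65  1.46 -0.    1.04  1.17]
mag pos [-31.52  77.1   46.52] F mag [-0.23 -0.26 -1.62]
```

View pics/g2.png

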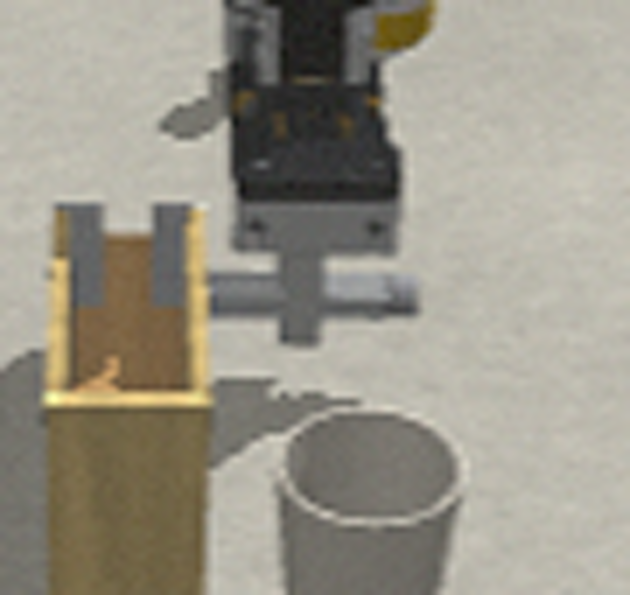

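The go end is entering freely and the handle is about 15 mm from the wood.

arm_command:
  deltas:
    - {"translation": [0, 0, 0.08], "turn": [0, 0, 0]}
    - {"translation": [0, 0, 0.16], "turn": [0, 0, 0]}
    - {"translation": [0, 0, 0.24], "turn": [0, 0, 0]}
    - {"translation": [0, 0, 0.32], "turn": [0, 0, 0]}
    - {"translation": [0, 0, 0.4], "turn": [0, 0, 0]}
    - {"translation": [0, 0, 0.48], "turn": [0, 0, 0]}
    - {"translation": [0, 0, 0.48], "turn": [0, 0, 0]}

```text
time_s: 18.4
ee_pos: [0.6009, 0.1074, 0.0465]
eef_rot: [0.984, 1.57, -1.637]
force: [-0.3, -0.3, -1.4]
grip_width: 0.0197
```

Run:
```python
from mv import *
st();fm()
```

```text
t 18.4 p [600.88 107.4   46.49] F [-0.31 -0.35 -1.44] M [-0.1   0.1  -0.01] w 19.72 q [ 0.12  0.62  1.49 -0.    1.03  1.17]
mag pos [-31.52  64.98  46.49] F mag [ 0.15 -0.44 -1.44]
```

arm_command:
  deltas:
    - {"translation": [0, 0, 0.04], "turn": [0, 0, 0]}
    - {"translation": [0, 0, 0.08], "turn": [0, 0, 0]}
    - {"translation": [0, 0, 0.12], "turn": [0, 0, 0]}
    - {"translation": [0, 0, 0.12], "turn": [0, 0, 0]}

```text
time_s: 18.73
ee_pos: [0.5985, 0.1061, 0.0465]
eef_rot: [1.559, 1.57, -1.061]
force: [-0.1, 1.4, -1.6]
grip_width: 0.0199
```

Run:
```python
from mv import *
st();fm()
```

```text
t 18.7333 p [598.48 106.07  46.51] F [-0.14  1.43 -1.61] M [-0.05  0.12  0.01] w 19.93 q [ 0.12  0.62  1.5  -0.    1.02  1.17]
mag pos [-31.56  62.24  46.51] F mag [-1.31  0.59 -1.61]
```

arm_command:
  deltas:
    - {"translation": [0, 0, 0.03], "turn": [0, 0, 0]}
    - {"translation": [0, 0, 0.06], "turn": [0, 0, 0]}
    - {"translation": [0, 0, 0.06], "turn": [0, 0, 0]}

```text
time_s: 18.98
ee_pos: [0.5982, 0.1055, 0.047]
eef_rot: [2.646, 1.568, 0.026]
force: [5.5, 0.6, -2.0]
grip_width: 0.02
```

Run:
```python
from mv import *
st();fm()
```

```text
t 18.9833 p [598.16 105.52  47.02] F [ 5.51  0.56 -1.95] M [ 0.3  -0.97  0.09] w 20.03 q [ 0.11  0.62  1.5  -0.    1.02  1.16]
mag pos [-31.24  61.68  47.02] F mag [ 2.26  5.05 -1.95]
```

arm_command:
  deltas:
    - {"translation": [0, 0, 0.02], "turn": [0, 0, 0]}
    - {"translation": [0, 0, 0.03], "turn": [0, 0, 0]}
    - {"translation": [0, 0, 0.03], "turn": [0, 0, 0]}

```text
time_s: 19.23
ee_pos: [0.5981, 0.1054, 0.0473]
eef_rot: [2.755, 1.566, 0.134]
force: [9.3, 3.1, -2.6]
grip_width: 0.0194
```

Run:
```python
from mv import *
st();fm()
im2=optics.camera("scene")[:,:,::-1].copy()
cv2.imwrite('pics/g3.png',cv2.resize(im2[150:235,240:330],None,fx=7,fy=7,interpolation=cv2.INTER_CUBIC))
```

```text
t 19.2333 p [598.09 105.45  47.35] F [ 9.31  3.14 -2.62] M [ 0.68 -1.51 -0.05] w 19.41 q [0.11 0.62 1.51 0.   1.02 1.16]
mag pos [-31.21  61.59  47.35] F mag [ 1.91  9.64 -2.62]
```

View pics/g3.png

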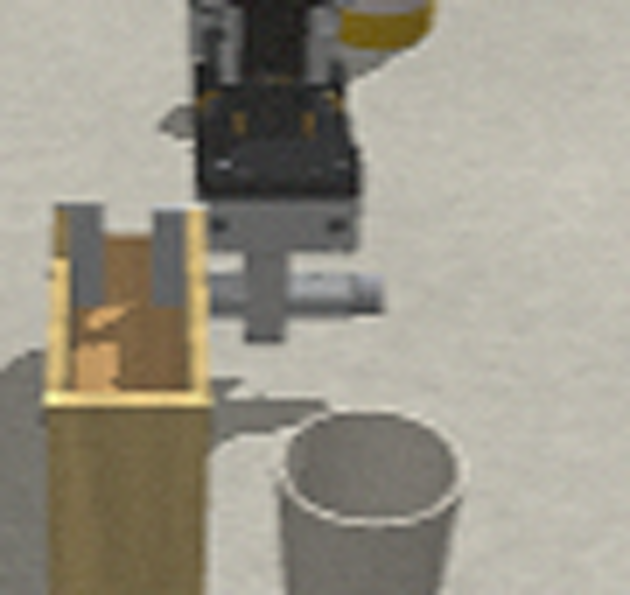

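The handle is seated against the wood: about 10 N with no further travel. I withdraw straight.

arm_command:
  deltas:
    - {"translation": [0, 0, -0.06], "turn": [0, 0, 0]}
    - {"translation": [0, 0, -0.16], "turn": [0, 0, 0]}
    - {"translation": [0, 0, -0.32], "turn": [0, 0, 0]}
    - {"translation": [0, 0, -0.52], "turn": [0, 0, 0]}
    - {"translation": [0, 0, -0.76], "turn": [0, 0, 0]}
    - {"translation": [0, 0, -1.0], "turn": [0, 0, 0]}
    - {"translation": [0, 0, -1.3], "turn": [0, 0, 0]}
    - {"translation": [0, 0, -1.7], "turn": [0, 0, 0]}
    - {"translation": [0, 0, -2.2], "turn": [0, 0, 0]}
    - {"translation": [0, 0, -2.7], "turn": [0, 0, 0]}
    - {"translation": [0, 0, -3.1], "turn": [0, 0, 0]}
    - {"translation": [0, 0, -3.2], "turn": [0, 0, 0]}

```text
time_s: 20.28
ee_pos: [0.6671, 0.1458, 0.0462]
eef_rot: [2.252, 1.57, -0.368]
force: [0.0, -0.3, -1.5]
grip_width: 0.0197
```

Run:
```python
from mv import *
st();fm()
p=np.load('mag.npy')
rel(mg((-31.5,140,46.5)),Rt(p[2]))
im2=optics.camera("scene")[:,:,::-1].copy()
cv2.imwrite('pics/g4.png',cv2.resize(im2[150:235,240:330],None,fx=7,fy=7,interpolation=cv2.INTER_CUBIC))
```

```text
t 20.2833 p [667.07 145.75  46.23] F [ 0.02 -0.25 -1.47] M [-0.03  0.08  0.03] w 19.69 q [ 0.16  0.77  1.24 -0.    1.13  1.21]
mag pos [-31.82 141.48  46.23] F mag [ 0.23 -0.11 -1.47]
t [-0.011, 0.013, 0.059] turn [0.005, -0.004, -0.005]
```

View pics/g4.png

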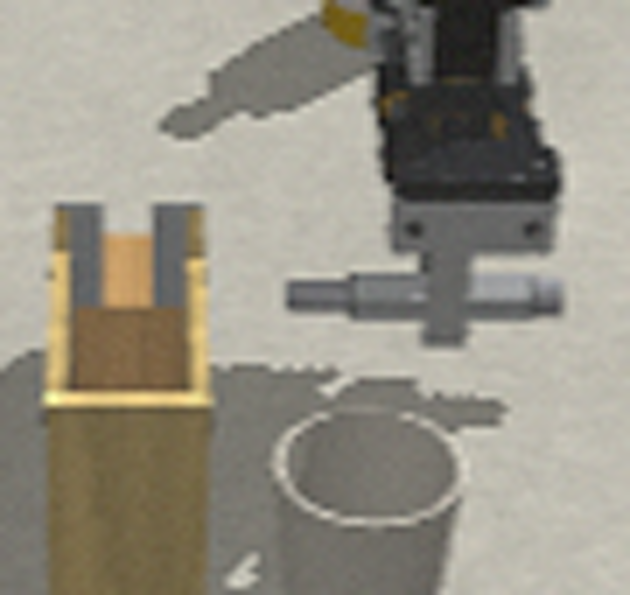

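arm_command:
  deltas:
    - {"translation": [0, 0, 0], "turn": [-0.6, 0, 0]}
    - {"translation": [0, 0, 0], "turn": [-1.8, 0, 0]}
    - {"translation": [0, 0, 0], "turn": [-3.1, 0, 0]}
    - {"translation": [0, 0, 0], "turn": [-4.5, 0, 0]}
    - {"translation": [0, 0, 0], "turn": [-5.9, 0, 0]}
    - {"translation": [0, 0, 0], "turn": [-7.3, 0, 0]}
    - {"translation": [0, 0, 0], "turn": [-8.7, 0, 0]}
    - {"translation": [0, 0, 0], "turn": [-10.1, 0, 0]}
    - {"translation": [0, 0, 0], "turn": [-11.5, 0, 0]}
    - {"translation": [0, 0, 0], "turn": [-12.9, 0, 0]}
    - {"translation": [0, 0, 0], "turn": [-14.3, 0, 0]}
    - {"translation": [0, 0, 0], "turn": [-15.5, 0, 0]}

```text
time_s: 21.33
ee_pos: [0.6657, 0.1446, 0.0464]
eef_rot: [-0.82, 1.57, -2.082]
force: [-0.2, -0.3, -2.4]
grip_width: 0.0194
```

arm_command:
  deltas:
    - {"translation": [0, 0, 0], "turn": [-1.3, 0, 0]}
    - {"translation": [0, 0, 0], "turn": [-2.7, 0, 0]}
    - {"translation": [0, 0, 0], "turn": [-4.1, 0, 0]}
    - {"translation": [0, 0, 0], "turn": [-5.5, 0, 0]}
    - {"translation": [0, 0, 0], "turn": [-6.9, 0, 0]}
    - {"translation": [0, 0, 0], "turn": [-8.3, 0, 0]}
    - {"translation": [0, 0, 0], "turn": [-9.7, 0, 0]}
    - {"translation": [0, 0, 0], "turn": [-11.1, 0, 0]}
    - {"translation": [0, 0, 0], "turn": [-12.5, 0, 0]}
    - {"translation": [0, 0, 0], "turn": [-13.9, 0, 0]}
    - {"translation": [0, 0, 0], "turn": [-15.0, 0, 0]}
    - {"translation": [0, 0, 0], "turn": [-15.5, 0, 0]}

```text
time_s: 22.33
ee_pos: [0.6657, 0.1446, 0.0464]
eef_rot: [-2.093, 1.57, -2.003]
force: [0.1, -0.0, -1.1]
grip_width: 0.0195
```

Run:
```python
from mv import *
st();fm()
p=np.load('mag.npy')
rel(mg((-31.5,92,46.5)),Rt(p[2]+np.pi))
```

```text
t 22.3333 p [665.68 144.62  46.41] F [ 0.1  -0.02 -1.11] M [0.04 0.03 0.02] w 19.53 q [ 0.16  0.76  1.25 -0.    1.13 -1.5 ]
mag pos [-31.53 139.71  46.41] F mag [ 0.06  0.08 -1.11]
t [-0.003, -0.798, -1.734] turn [-4.936, -0.004, 0.005]
```

arm_command:
  deltas:
    - {"translation": [0, 0, 0], "turn": [-1.3, 0, 0]}
    - {"translation": [0, 0, 0], "turn": [-2.6, 0, 0]}
    - {"translation": [0, 0, 0], "turn": [-3.9, 0, 0]}
    - {"translation": [0, -0.05, -0.1], "turn": [-4.7, 0, 0]}
    - {"translation": [0, -0.15, -0.33], "turn": [-4.94, 0, 0]}
    - {"translation": [0, -0.35, -0.76], "turn": [-4.94, 0, 0]}
    - {"translation": [0, -0.55, -1.2], "turn": [-4.94, 0, 0]}
    - {"translation": [0, -0.7, -1.52], "turn": [-4.94, 0, 0]}
    - {"translation": [0, -0.8, -1.73], "turn": [-4.94, 0, 0]}
    - {"translation": [0, -0.8, -1.73], "turn": [-4.94, 0, 0]}
    - {"translation": [0, -0.8, -1.73], "turn": [-4.94, 0, 0]}

```text
time_s: 23.25
ee_pos: [0.6247, 0.1211, 0.0468]
eef_rot: [-1.089, 1.57, -0.574]
force: [-0.2, 0.7, -1.3]
grip_width: 0.0196
```

Run:
```python
from mv import *
st();fm()
p=np.load('mag.npy')
rel(mg((-31.5,80,46.5)),Rt(p[2]+np.pi))
im2=optics.camera("scene")[:,:,::-1].copy()
for v in((-31.5,92-54,46),(-31.5,92+70,46)):
    q=proj("scene",mg(v)); print(q.round(1),((q-[240,150]+.5)*7).round())
cv2.imwrite('pics/g5.png',cv2.resize(im2[150:235,240:330],None,fx=7,fy=7,interpolation=cv2.INTER_CUBIC))
```

```text
t 23.25 p [624.65 121.13  46.76] F [-0.24  0.67 -1.34] M [ 0.07 -0.01 -0.05] w 19.61 q [ 0.13  0.67  1.41 -0.    1.06 -1.95]
mag pos [-31.59  92.43  46.76] F mag [-0.7   0.13 -1.34]
t [0.01, -0.007, -0.497] turn [-0.072, 0.003, 0.006]
[269.8 191.5] [212. 294.]
[309.3 191.6] [489. 295.]
```

View pics/g5.png

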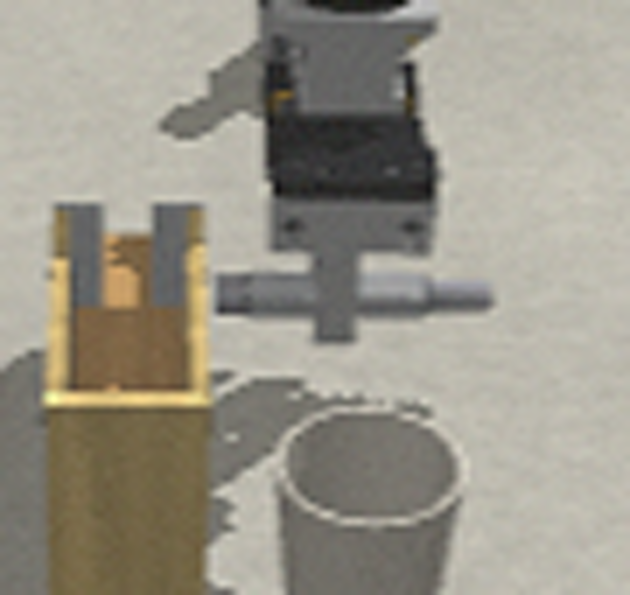

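arm_command:
  deltas:
    - {"translation": [0.01, -0.005, -0.1], "turn": [-0.07, 0, 0]}
    - {"translation": [0.01, -0.005, -0.25], "turn": [-0.07, 0, 0]}
    - {"translation": [0.01, -0.005, -0.4], "turn": [-0.07, 0, 0]}
    - {"translation": [0.01, -0.005, -0.52], "turn": [-0.07, 0, 0]}
    - {"translation": [0.01, -0.005, -0.58], "turn": [-0.07, 0, 0]}
    - {"translation": [0.01, -0.005, -0.58], "turn": [-0.07, 0, 0]}
    - {"translation": [0.01, -0.005, -0.58], "turn": [-0.07, 0, 0]}

```text
time_s: 23.88
ee_pos: [0.612, 0.1139, 0.0463]
eef_rot: [-1.402, 1.57, -0.88]
force: [-0.0, -0.6, -2.0]
grip_width: 0.0199
```

Run:
```python
from mv import *
st();fm()
p=np.load('mag.npy')
rel(mg((-31.4,76,46.5)),Rt(p[2]+np.pi))
```

```text
t 23.8833 p [612.05 113.94  46.35] F [-0.01 -0.55 -2.04] M [0.05 0.05 0.02] w 19.88 q [ 0.13  0.65  1.45 -0.    1.04 -1.97]
mag pos [-31.63  77.93  46.35] F mag [ 0.47 -0.29 -2.04]
t [-0.006, -0.009, -0.077] turn [0.008, 0.001, 0.005]
```

arm_command:
  deltas:
    - {"translation": [-0.006, -0.006, -0.03], "turn": [0, 0, 0]}
    - {"translation": [-0.006, -0.006, -0.06], "turn": [0, 0, 0]}
    - {"translation": [-0.006, -0.006, -0.08], "turn": [0, 0, 0]}
    - {"translation": [-0.006, -0.006, -0.08], "turn": [0, 0, 0]}

```text
time_s: 24.22
ee_pos: [0.6103, 0.1128, 0.0463]
eef_rot: [-1.999, 1.57, -1.477]
force: [0.2, -1.2, -1.9]
grip_width: 0.0197
```

Run:
```python
from mv import *
st();fm()
```

```text
t 24.2167 p [610.3  112.77  46.34] F [ 0.23 -1.16 -1.87] M [ 0.08 -0.01 -0.01] w 19.69 q [ 0.12  0.64  1.46 -0.    1.04 -1.97]
mag pos [-31.49  75.83  46.34] F mag [ 1.12 -0.38 -1.87]
```

arm_command:
  deltas:
    - {"translation": [0, 0, -0.02], "turn": [0, 0, 0]}
    - {"translation": [0, 0, -0.04], "turn": [0, 0, 0]}
    - {"translation": [0, 0, -0.04], "turn": [0, 0, 0]}
    - {"translation": [0, 0, -0.04], "turn": [0, 0, 0]}

```text
time_s: 24.55
ee_pos: [0.6095, 0.1123, 0.0464]
eef_rot: [-1.919, 1.57, -1.397]
force: [0.3, 0.4, -2.0]
grip_width: 0.0198
```

Run:
```python
from mv import *
st();fm()
```

```text
t 24.55 p [609.48 112.29  46.38] F [ 0.28  0.36 -1.97] M [ 0.05 -0.03  0.03] w 19.79 q [ 0.12  0.64  1.46 -0.    1.04 -1.97]
mag pos [-31.47  74.88  46.38] F mag [-0.18  0.42 -1.97]
```

arm_command:
  deltas:
    - {"translation": [0, 0, -0.02], "turn": [0, 0, 0]}
    - {"translation": [0, 0, -0.04], "turn": [0, 0, 0]}
    - {"translation": [0, 0, -0.04], "turn": [0, 0, 0]}
    - {"translation": [0, 0, -0.04], "turn": [0, 0, 0]}

```text
time_s: 24.88
ee_pos: [0.6089, 0.1119, 0.0465]
eef_rot: [-0.767, 1.57, -0.245]
force: [3.0, 1.9, -1.9]
grip_width: 0.0196
```

Run:
```python
from mv import *
st();fm()
```

```text
t 24.8833 p [608.89 111.89  46.54] F [ 3.04  1.94 -1.93] M [ 0.32 -0.49  0.04] w 19.56 q [ 0.12  0.64  1.46 -0.    1.04 -1.97]
mag pos [-31.42  74.16  46.54] F mag [-0.16  3.61 -1.93]
```

arm_command:
  deltas:
    - {"translation": [0, 0, -0.02], "turn": [0, 0, 0]}
    - {"translation": [0, 0, -0.02], "turn": [0, 0, 0]}
    - {"translation": [0, 0, -0.02], "turn": [0, 0, 0]}
    - {"translation": [0, 0, -0.02], "turn": [0, 0, 0]}
    - {"translation": [0, 0, -0.02], "turn": [0, 0, 0]}
    - {"translation": [0, 0, -0.02], "turn": [0, 0, 0]}

```text
time_s: 25.38
ee_pos: [0.6089, 0.1118, 0.0468]
eef_rot: [-0.464, 1.569, 0.058]
force: [5.4, 2.9, -2.2]
grip_width: 0.0195
```

Run:
```python
from mv import *
st();fm()
im2=optics.camera("scene")[:,:,::-1].copy()
cv2.imwrite('pics/g6.png',cv2.resize(im2[150:235,240:330],None,fx=7,fy=7,interpolation=cv2.INTER_CUBIC))
```

```text
t 25.3833 p [608.86 111.84  46.76] F [ 5.35  2.9  -2.17] M [ 0.6  -0.97  0.06] w 19.51 q [ 0.12  0.64  1.47 -0.    1.03 -1.97]
mag pos [-31.39  74.12  46.76] F mag [ 0.15  6.09 -2.17]
```

View pics/g6.png

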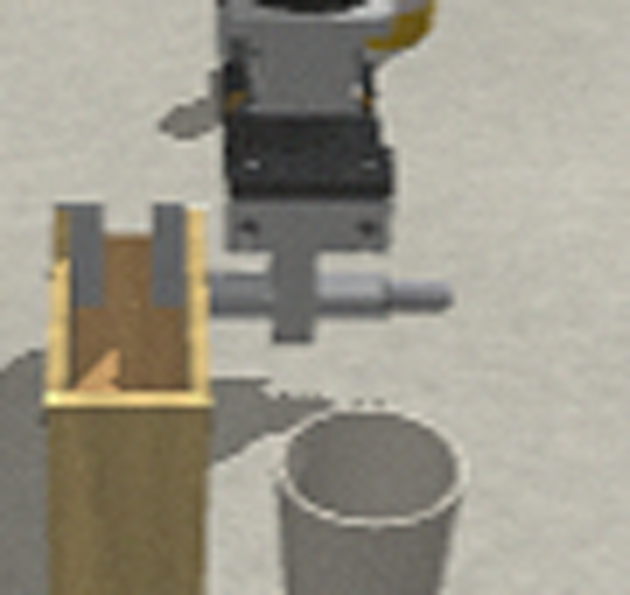

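The no-go end is pressed squarely at 6 N and does not enter. I back off and lift.

arm_command:
  deltas:
    - {"translation": [0, 0, 0.06], "turn": [0, 0, 0]}
    - {"translation": [0, 0, 0.2], "turn": [0, 0, 0]}
    - {"translation": [0, 0, 0.5], "turn": [0, 0, 0]}
    - {"translation": [0, 0, 1.0], "turn": [0, 0, 0]}
    - {"translation": [-0.3, 0, 1.4], "turn": [0, 0, 0]}
    - {"translation": [-1.2, 0, 1.6], "turn": [0, 0, 0]}
    - {"translation": [-2.4, 0, 1.6], "turn": [0, 0, 0]}
    - {"translation": [-3.8, 0, 1.6], "turn": [0, 0, 0]}
    - {"translation": [-5.2, 0, 1.6], "turn": [0, 0, 0]}
    - {"translation": [-6.6, 0, 1.6], "turn": [0, 0, 0]}
    - {"translation": [-7.5, 0, 1.6], "turn": [0, 0, 0]}
    - {"translation": [-7.6, 0, 1.6], "turn": [0, 0, 0]}

```text
time_s: 26.43
ee_pos: [0.6442, 0.132, 0.2418]
eef_rot: [-0.446, 1.564, 0.077]
force: [0.3, 0.6, -1.1]
grip_width: 0.0195
```

Run:
```python
from mv import *
st();fm()
r=np.load('rest.npy')
rel([.51722,-.39318,.236],Rt(r[2]+np.pi/2))
```

```text
t 26.4333 p [644.25 132.01 241.75] F [ 0.35  0.65 -1.15] M [0.07 0.03 0.01] w 19.51 q [ 0.15  0.53  1.16 -0.    1.45 -1.95]
mag pos [-31.27 114.85 241.75] F mag [-0.39  0.62 -1.15]
t [0.182, -15.674, -14.882] turn [16.583, 0.088, -0.025]
```

arm_command:
  deltas:
    - {"translation": [0, -0.5, -0.5], "turn": [0.5, 0, 0]}
    - {"translation": [0, -1.3, -1.2], "turn": [1.4, 0, 0]}
    - {"translation": [0, -2.2, -2.1], "turn": [2.4, 0, 0]}
    - {"translation": [0, -3.2, -3.0], "turn": [3.4, 0, 0]}
    - {"translation": [0, -4.2, -4.0], "turn": [4.5, 0, 0]}
    - {"translation": [0, -5.2, -4.9], "turn": [5.5, 0, 0]}
    - {"translation": [0, -6.2, -5.9], "turn": [6.6, 0, 0]}
    - {"translation": [0, -7.2, -6.8], "turn": [7.6, 0, 0]}
    - {"translation": [0, -8.1, -7.7], "turn": [8.6, 0, 0]}
    - {"translation": [0, -8.9, -8.4], "turn": [9.4, 0, 0]}
    - {"translation": [0, -9.2, -8.7], "turn": [9.7, 0, 0]}

```text
time_s: 27.35
ee_pos: [0.5681, -0.1791, 0.235]
eef_rot: [-2.71, 1.569, -3.041]
force: [0.5, -0.6, -1.1]
grip_width: 0.0201
```

Run:
```python
from mv import *
st()
r=np.load('rest.npy')
rel([.51722,-.39318,.2],Rt(r[2]+np.pi/2))
```

```text
t 27.35 p [ 568.07 -179.12  235.05] F [ 0.51 -0.55 -1.13] M [0.01 0.02 0.01] w 20.14 q [-0.37  0.4   1.37 -0.    1.38 -1.61]
t [1.407, -8.758, 0.86] turn [6.809, -0.017, 0.015]
```

arm_command:
  deltas:
    - {"translation": [0, -0.6, 0.06], "turn": [0.5, 0, 0]}
    - {"translation": [0, -1.6, 0.15], "turn": [1.3, 0, 0]}
    - {"translation": [0.1, -2.9, 0.3], "turn": [2.3, 0, 0]}
    - {"translation": [0.3, -4.3, 0.42], "turn": [3.4, 0, 0]}
    - {"translation": [0.6, -5.7, 0.56], "turn": [4.5, 0, 0]}
    - {"translation": [0.9, -7.1, 0.7], "turn": [5.6, 0, 0]}
    - {"translation": [1.2, -8.2, 0.8], "turn": [6.4, -0.02, 0.01]}
    - {"translation": [1.4, -8.7, 0.86], "turn": [6.8, -0.02, 0.01]}
    - {"translation": [1.4, -8.76, 0.86], "turn": [6.8, -0.02, 0.01]}
    - {"translation": [1.4, -8.76, 0.86], "turn": [6.8, -0.02, 0.01]}
    - {"translation": [1.4, -8.76, 0.86], "turn": [6.8, -0.02, 0.01]}

```text
time_s: 28.27
ee_pos: [0.5203, -0.3893, 0.2017]
eef_rot: [0.721, 1.569, -0.194]
force: [0.6, -0.5, -1.0]
grip_width: 0.0198
```

Run:
```python
from mv import *
st()
r=np.load('rest.npy')
rel([.51722,-.39318,.060],Rt(r[2]+np.pi/2))
im2=optics.camera("scene")[:,:,::-1].copy()
cv2.imwrite('pics/r4.png',cv2.resize(im2[170:325,70:220],None,fx=4,fy=4,interpolation=cv2.INTER_CUBIC))
```

```text
t 28.2667 p [ 520.33 -389.26  201.71] F [ 0.6  -0.48 -1.  ] M [-0.07  0.03  0.01] w 19.84 q [-0.7   0.54  1.24  0.    1.36 -1.36]
t [5.668, -0.202, 0.039] turn [0.117, 0.018, -0.016]
```

View pics/r4.png

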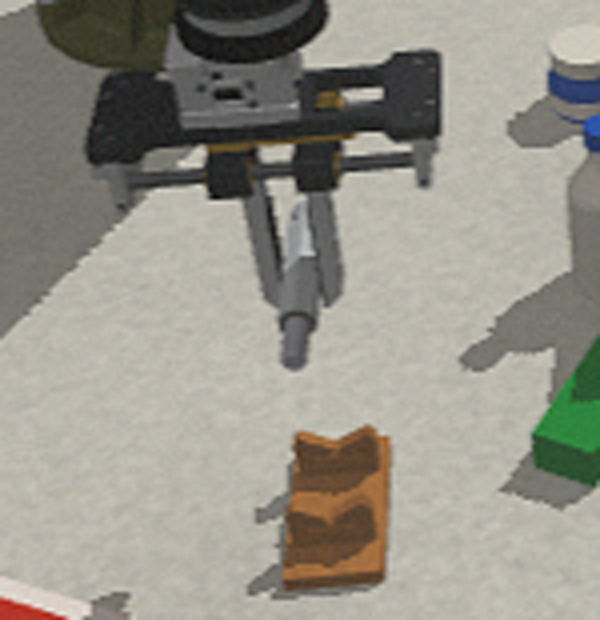

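Go end points the same way as at the start. I lower to z = 60 mm first.

arm_command:
  deltas:
    - {"translation": [0.4, -0.1, 0.02], "turn": [0.06, 0, 0]}
    - {"translation": [1.2, -0.2, 0.04], "turn": [0.12, 0.02, 0]}
    - {"translation": [2.2, -0.2, 0.04], "turn": [0.12, 0.02, 0]}
    - {"translation": [3.2, -0.2, 0.04], "turn": [0.12, 0.02, 0]}
    - {"translation": [4.2, -0.2, 0.04], "turn": [0.12, 0.02, 0]}
    - {"translation": [5.0, -0.2, 0.04], "turn": [0.12, 0.02, 0]}
    - {"translation": [5.5, -0.2, 0.04], "turn": [0.12, 0.02, 0]}
    - {"translation": [5.67, -0.2, 0.04], "turn": [0.12, 0.02, 0]}
    - {"translation": [5.67, -0.2, 0.04], "turn": [0.12, 0.02, 0]}
    - {"translation": [5.67, -0.2, 0.04], "turn": [0.12, 0.02, 0]}

```text
time_s: 29.15
ee_pos: [0.517, -0.3947, 0.0609]
eef_rot: [0.797, 1.569, -0.131]
force: [0.2, 0.3, -1.6]
grip_width: 0.0196
```

Run:
```python
from mv import *
st()
r=np.load('rest.npy')
rel([.51722,-.39318,.0470],Rt(r[2]+np.pi/2))
```

```text
t 29.15 p [ 516.98 -394.71   60.93] F [ 0.24  0.31 -1.59] M [0.   0.01 0.01] w 19.62 q [-0.71  0.68  1.35  0.    1.1  -1.35]
t [0.557, 0.044, -0.044] turn [-0.033, 0.017, -0.017]
```

arm_command:
  deltas:
    - {"translation": [0.08, 0.04, -0.04], "turn": [-0.03, 0.02, -0.02]}
    - {"translation": [0.18, 0.04, -0.04], "turn": [-0.03, 0.02, -0.02]}
    - {"translation": [0.28, 0.04, -0.04], "turn": [-0.03, 0.02, -0.02]}
    - {"translation": [0.38, 0.04, -0.04], "turn": [-0.03, 0.02, -0.02]}
    - {"translation": [0.46, 0.04, -0.04], "turn": [-0.03, 0.02, -0.02]}
    - {"translation": [0.52, 0.04, -0.04], "turn": [-0.03, 0.02, -0.02]}
    - {"translation": [0.55, 0.04, -0.04], "turn": [-0.03, 0.02, -0.02]}
    - {"translation": [0.55, 0.04, -0.04], "turn": [-0.03, 0.02, -0.02]}
    - {"translation": [0.55, 0.04, -0.04], "turn": [-0.03, 0.02, -0.02]}

```text
time_s: 29.9
ee_pos: [0.5169, -0.3932, 0.0466]
eef_rot: [-2.985, 1.57, 2.373]
force: [-0.2, 2.9, 4.8]
grip_width: 0.0198
```

Run:
```python
from mv import *
st()
r=np.load('rest.npy')
rel([.51722,-.39318,.0465],Rt(r[2]+np.pi/2))
```

```text
t 29.9 p [ 516.95 -393.18   46.6 ] F [-0.18  2.86  4.79] M [ 0.46  0.11 -0.02] w 19.75 q [-0.71  0.7   1.36  0.    1.08 -1.35]
t [0.004, 0.009, 0.007] turn [-0.008, -0.014, 0.002]
```

The gauge is seated in the V (z force up about 5 N, same height as when picked up). I release and look before retreating.

arm_command:
  deltas:
    - {"translation": [0, 0, 0], "turn": [0, 0, 0]}
    - {"translation": [0, 0, 0], "turn": [0, 0, 0]}
    - {"translation": [0, 0, 0], "turn": [0, 0, 0]}
    - {"translation": [0, 0, 0], "turn": [0, 0, 0]}
    - {"translation": [0, 0, 0], "turn": [0, 0, 0]}
    - {"translation": [0, 0, 0], "turn": [0, 0, 0]}
  gripper: 46

```text
time_s: 30.4
ee_pos: [0.5166, -0.3932, 0.046]
eef_rot: [-2.811, 1.569, 2.547]
force: [0.4, 1.1, -0.6]
grip_width: 0.0461
```

arm_command:
  deltas:
    - {"translation": [-0.2, 0, 0], "turn": [0, 0, 0]}
    - {"translation": [-0.6, 0, 0], "turn": [0, 0, 0]}
    - {"translation": [-1.2, 0, 0], "turn": [0, 0, 0]}
    - {"translation": [-2.2, 0, 0], "turn": [0, 0, 0]}
    - {"translation": [-3.4, 0, 0], "turn": [0, 0, 0]}
    - {"translation": [-4.6, 0, 0], "turn": [0, 0, 0]}
    - {"translation": [-5.6, 0, 0], "turn": [0, 0, 0]}
    - {"translation": [-6.2, 0, 0], "turn": [0, 0, 0]}
    - {"translation": [-6.2, 0, 0], "turn": [0, 0, 0]}

```text
time_s: 31.15
ee_pos: [0.5178, -0.3941, 0.2062]
eef_rot: [0.182, 1.566, -0.744]
force: [0.2, -0.1, -0.9]
grip_width: 0.0458
```

Run:
```python
from mv import *
from ov import *
st()
im=optics.camera("top")[:,:,::-1].copy()
im2=optics.camera("scene")[:,:,::-1].copy()
cv2.imwrite('pics/fs.png',cv2.resize(im2[225:325,100:200],None,fx=6,fy=6,interpolation=cv2.INTER_CUBIC))
cv2.imwrite('pics/fsm.png',cv2.resize(im2[140:270,180:330],None,fx=5,fy=5,interpolation=cv2.INTER_CUBIC))
cv2.imwrite('pics/ft.png',im)
cv2.imwrite('pics/fm.png',cv2.resize(im[110:240,200:340],None,fx=5,fy=5,interpolation=cv2.INTER_CUBIC))
```

```text
t 31.15 p [ 517.79 -394.06  206.19] F [ 0.23 -0.13 -0.87] M [-0.07 -0.06 -0.  ] w 45.76 q [-0.71  0.54  1.23 -0.    1.37 -1.35]
```

View pics/fs.png

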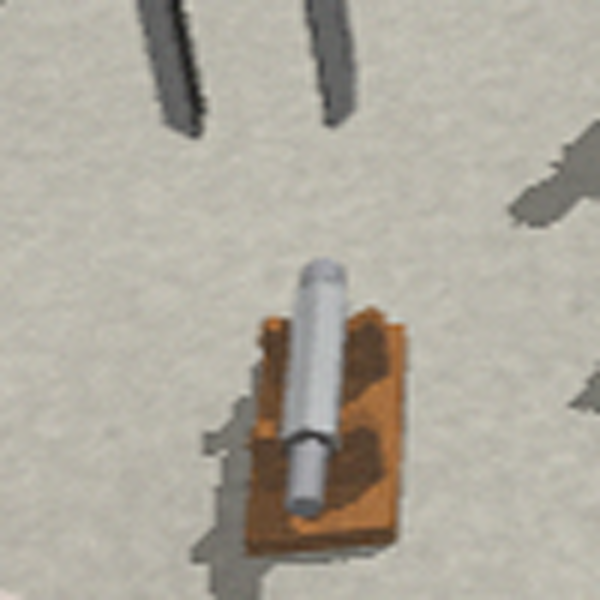

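View pics/fm.png

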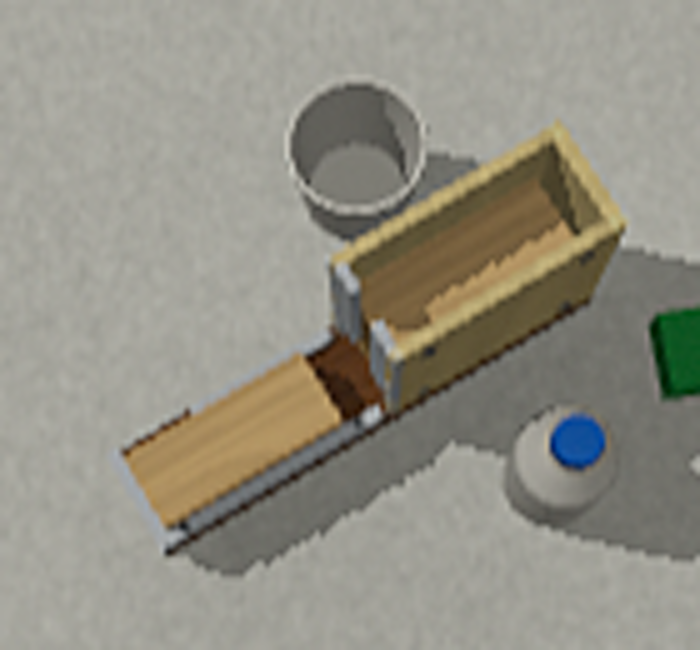

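View pics/fsm.png

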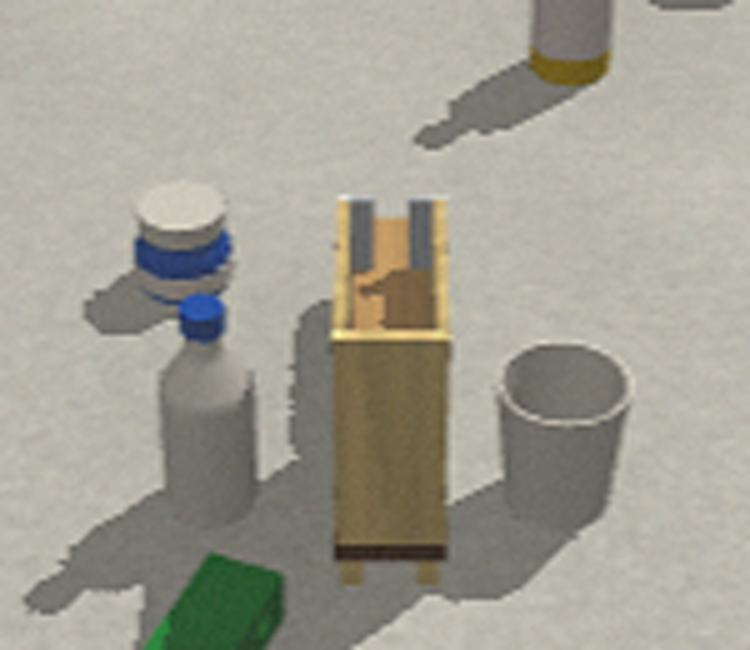

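Run:
```python
from mv import *
a=cv2.imread('pics/top6.png').astype(np.float32);b=cv2.imread('pics/ft.png').astype(np.float32)
p=np.load('mag.npy')
def prof(im,y,x0,x1):
    xs=np.arange(x0,x1,.25); out=[]
    for yy in y:
        q=np.array([proj("top",mg((x,yy,62))) for x in xs],np.float32)
        out.append(cv2.remap(im,q[:,0].reshape(1,-1),q[:,1].reshape(1,-1),cv2.INTER_CUBIC)[0].mean(1))
    return xs,np.mean(out,0)
for nm,x0,x1 in(("-x end",-66,-46),("+x end",44,64)):
    xs,A=prof(a,range(-14,15,2),x0,x1); _,B=prof(b,range(-14,15,2),x0,x1)
    best=min(((np.mean((A[40:-40] if 0 else A[16:-16]-np.roll(B,k)[16:-16])**2),-k*.25) for k in range(-16,17)))
    print(nm,'shift mm',best, 'absdiff',np.abs(A-B).max(), 'range',np.ptp(A))
    print(A[::8].round(),B[::8].round())
st()
```

```text
-x end shift mm (np.float32(6.938637), 0.0) absdiff 3.5396118 range 37.465057
[166. 167. 167. 170. 168. 147. 133. 136. 137. 137.] [163. 164. 164. 166. 166. 148. 131. 132. 134. 134.]
+x end shift mm (np.float32(4.997119), 0.25) absdiff 9.177818 range 126.65736
[141. 141. 142. 150. 142.  76.  27.  33.  40.  40.] [138. 137. 139. 145. 143.  86.  28.  30.  39.  40.]
t 31.25 p [ 516.88 -393.3   201.44] F [-0.23 -0.37 -0.14] M [-0.02  0.02 -0.02] w 45.85 q [-0.71  0.54  1.23 -0.    1.37 -1.35]
```

Run:
```python
from station import ctrl
print(ctrl.hand_in())
```

```text
the job is handed in; nothing more can be done
None
```

The job is done and handed in at about 31 s of the 72 s allowed. No force I read exceeded about 11 N.

- **Block drawn:** I pulled the bottom block until it stalled on the stop at about 10 N. The three blocks above stayed in the chute and dropped on to the deck.
- **Go end:** it entered freely to its full length until the handle met the wood, held there at about 10 N with no further travel. I then drew it straight out.
- **No-go end:** I turned the gauge half round and pressed the no-go end against the same hole at about 6 N. It stayed outside.
- **Gauge returned:** it is back in its V rest at the pick-up pose, released, with the arm clear about 155 mm above it.

**Last checks:** the final pictures show the gauge lying as it did at the start, the block at the stop, the stack in the chute, and the cup, white bottle and tub where they were. The paint bottle shows only in part, still standing.

**Disagreements:**
- **Block position:** comparing pictures from before and after gauging shows 0 mm shift at the block's stop end and 0.25 mm at its other end. That is within measuring error, so I did not correct it.
- **Contact positions:** the go and no-go contacts came 12.5 mm apart instead of the nominal 14 mm. A gauge held about 0.75 mm off centre in the fingers would explain it.

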